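# Screw the carving jaw down with its hand screws

### The arm

A 7-joint arm with a two-finger parallel gripper is mounted at the origin on the work surface. World frame = base frame: x ahead of the robot, y to its left, z up, the work surface at z = 0. Lengths are in m, angles in rad, forces in N, time in s.
With the tool pointing down it reaches from about 0.425 to 1.025 m from the base axis. Payload 9.4 kg.
Tool frame: the origin (TCP) lies at the very end of the fingers, on their centre line; the grasp point (between the pads) lies 19 mm behind it; y points along the fingers, x is the direction in which the jaws open and shut, and the axes are right-handed (so a half turn about y gives the same grasp; the last joint's range is limited). The gripper opens to 93 mm and grips with 3 to 60 N. Pads are 15 mm wide; open, the fingers measure 128 mm over their backs; the gripper's body (75 mm by 188 mm) begins 65 mm behind the grasp point.
Start: joints at [1.225, 0.599, -0.003, 1.599, 0.002, 0.943, -0.08], TCP at [0.193, -0.699, 0.219] pointing down, gripper open.
Joint ranges: [-2.57, 2.57], [-0.35, 1.97], [-1.29, 1.29], [0.11, 2.56], [-1.05, 4.19], [0.11, 1.86], [-2.63, 2.63]. Speed limits (rad/s): [2.22, 2.22, 3.01, 3.01, 3.14, 3.14, 3.14].

### API

Orientations are given as a rotation vector (axis times angle).
In Python, from workcell import ctrl gives the robot as it stands.
- The arm moves only by the tool step_arm, never from a script. Its argument "series" is a list of rows, each a list of 7 numbers: the shift along the tool's x, y, z in mm, then the turn, a rotation vector about the tool's x, y, z in rad, then the closure, from 0 (fully open) to 1 (shut). A call has 1 to 20 rows; each row is the pose to reach, as a shift and turn from the pose measured when the call began, along the tool's axes at that moment; what a row does not reach only later rows make up. A row lasts 1/12 s, in which the tool goes at most 41.7 mm and 7.16 degrees, less where a joint would pass 70% of its speed; a pose out of reach is approached as far as the arm can. A call with a gripper value outside its range is refused whole. The fingers move at their own pace and stop on an object; "force" is the grip in N (left out, the last holds). Time passes only in rows, so rows that repeat a pose let the fingers close. It gives the time, the measured TCP pose, the force and the opening at its end, in the units of the state.
- ctrl.state(): the state, without advancing time (a new reading comes with each control period).
- ctrl.get_image(name): name is "scene" or "top" or "wrist"; returns the picture (480x640x3 uint8, red, green, blue); there is no depth.
- ctrl.get_calibration(name): a dict with "fx", "fy", "cx", "cy" (pixels), "world_from_camera" (4x4, takes a point from camera to world coordinates); the wrist camera has in their place "tool_from_camera" (4x4, takes a point from camera to tool coordinates, whose origin is the TCP and whose axes are the tool frame's). Camera axes: x right, y up, looking along -z (the intrinsics and any distortion apply to the point x, -y, -z); pixel columns grow to the right and rows downward; lengths in m; the calibration is good to about 2 mm. A picture is of the moment at which its call begins: read the wrist's pose just before it. get_calibration takes no time and is no camera call.
- ctrl.hand_in(): hands the job in, once; it reports no verdict.
Trained networks look in the newest picture that a camera, given by its name, has taken for a name from the list of things; names that differ only in an ending like _2 or _b are one class to them, and where a whole thing is asked for, a point or a joint stands for the part that bears it (a point fixed in the world has none). Each returns a list of dicts, best first, with "score" (0 to 1); they miss things now and then, are a little off and sometimes report something else, mostly with a low value. They report only what shows in the picture. A call takes as long as a camera call.
- ctrl.regions_of(camera, label): "mask" (480x640 bool, what is visible of it) and "box" ([left, top, right, bottom] in pixels, round what is visible of it).
The state is a dict: "time_s": time; "q": joint angles; "qd": joint speeds; "effort": joint torques, N m; "eef_pos": TCP position; "tcp_rot": TCP orientation; "force": force on the tool from outside, world axes, zero at the start; "moment": the same for the moment, N m; "width": finger opening in m.
Only numpy, scipy, OpenCV 4.12 (cv2) and the standard library are available. Lean on these libraries where they do the work, as an engineer would, in place of code of your own. Each camera call takes 0.05 s, during which the arm holds its last target.

### The job

Lift the retaining bar out of the rack's two brackets and screw every hand screw in the rack into a deep well of the wooden jaw block, one to a well, starting each by feel so that it goes in straight, until its flange is down on the block. When all are home, lay the bar back in both brackets, and do not knock over the white glue jar.

Things in the scene. Friction and masses are not known exactly. Their poses are not given: they have to be found in the camera images.
- screw1: Hand screw 1 of up to 3, all alike (None if absent): 106 mm tall, 0.22 kg, upright; origin at the nose tip, z up its axis. From the tip: tapered nose and 12 mm core; two opposite thread lugs 6 to 9 mm up, 21 mm across; 18 mm shank; 22 mm collar 60 to 68 mm, tapered below; 30 mm round flange 68 to 72 mm; square brass head 24 x 24 mm, 72 to 106 mm, faces square to own x and y. Starts hanging in a rack hole, any yaw.
- screw2: Hand screw 2 of up to 3, all alike (None if absent): 106 mm tall, 0.22 kg, upright; origin at the nose tip, z up its axis. From the tip: tapered nose and 12 mm core; two opposite thread lugs 6 to 9 mm up, 21 mm across; 18 mm shank; 22 mm collar 60 to 68 mm, tapered below; 30 mm round flange 68 to 72 mm; square brass head 24 x 24 mm, 72 to 106 mm, faces square to own x and y. Starts hanging in a rack hole, any yaw.
- screw3: Hand screw 3 of up to 3, all alike (None if absent): 106 mm tall, 0.22 kg, upright; origin at the nose tip, z up its axis. From the tip: tapered nose and 12 mm core; two opposite thread lugs 6 to 9 mm up, 21 mm across; 18 mm shank; 22 mm collar 60 to 68 mm, tapered below; 30 mm round flange 68 to 72 mm; square brass head 24 x 24 mm, 72 to 106 mm, faces square to own x and y. Starts hanging in a rack hole, any yaw.
- screw1_seat (a point): Centre of the flange's underside of screw 1, 68 mm above the nose tip.
- screw2_seat (a point): Centre of the flange's underside of screw 2, 68 mm above the nose tip.
- screw3_seat (a point): Centre of the flange's underside of screw 3, 68 mm above the nose tip.
- jaw: Light wooden jaw block, fixed, 85 mm (x) x 275 mm (y) x 78 mm high; origin under its centre. Three round wells 25 mm wide go down from its top on the centre line, 85 mm apart. Each is plain for 50 mm; below is a right-hand two-start internal thread, lead 16 mm a turn, axial play about 2 mm; its starting angle is not known and differs from well to well.
- well1 (a point): Centre of the mouth of well 1 at the block's top face (z up). Any screw fits any well. A screw let down a well rests with its lugs on the thread, flange about 4 to 13 mm above the block. Turned clockwise (from above) and led down 16 mm a turn, its flange meets the block after 1/4 to 3/4 turn; it tightens within another 1/8 turn.
- well2 (a point): Centre of the mouth of well 2 at the block's top face (z up). Any screw fits any well. The thread does not run down by itself; turned back, the screw rises.
- well3 (a point): Centre of the mouth of well 3 at the block's top face (z up). Any screw fits any well. 
- rack: Plywood rack, fixed, 70 mm (x) x 300 mm (y), origin under its centre. Shelf top 75 mm high, 12 mm thick, three 24 mm square holes on the centre line at y = -80, 0, 80 mm, where screws hang, heads up. At y = -140 and +140 mm two steel open brackets 12 mm thick: U notches open upward, 34 mm wide (x), 20 mm deep, notch floor 117 mm and prong tops 137 mm above the bench.
- rack_seat (a point): Midway between the brackets at the height of their notch floors: where the bar's origin lies when the bar is seated. Axes as the rack's (y along it).
- bar: Retaining bar: flat aluminium strip 28 mm (x) x 330 mm (y) x 10 mm thick; upright dark wooden grip block on its middle 16 mm (x) x 45 mm (y), 10 to 40 mm above the underside. Origin at the middle of the underside. 0.16 kg. Starts in both brackets, 4 mm above the screws' heads. The bench is free for it beyond the rack, 160 mm to +x of it.
- glue_jar: White closed glue jar, 68 mm wide, 85 mm tall, a bystander standing beyond the jaw block; origin under its centre.

How it is judged:
On the way, in this order (a step that is already met when the one before it is completed fails the run):
1. the retaining bar is lifted out of its brackets, or laid aside ((z of bar in the frame of rack_seat above 0.03 m or horizontal distance between bar and rack_seat above 0.05 m)), for 0.2 s.
2. every screw is home in a well, flange down on the block (((horizontal distance between screw1_seat and well1 below 0.005 m and z of screw1_seat in the frame of well1 below 0.002 m) or (horizontal distance between screw1_seat and well2 below 0.005 m and z of screw1_seat in the frame of well2 below 0.002 m) or (horizontal distance between screw1_seat and well3 below 0.005 m and z of screw1_seat in the frame of well3 below 0.002 m)) and angle between each of screw1, screw2, screw3's own z axis and vertical below 0.07 rad and ((horizontal distance between screw2_seat and well1 below 0.005 m and z of screw2_seat in the frame of well1 below 0.002 m) or (horizontal distance between screw2_seat and well2 below 0.005 m and z of screw2_seat in the frame of well2 below 0.002 m) or (horizontal distance between screw2_seat and well3 below 0.005 m and z of screw2_seat in the frame of well3 below 0.002 m)) and ((horizontal distance between screw3_seat and well1 below 0.005 m and z of screw3_seat in the frame of well1 below 0.002 m) or (horizontal distance between screw3_seat and well2 below 0.005 m and z of screw3_seat in the frame of well2 below 0.002 m) or (horizontal distance between screw3_seat and well3 below 0.005 m and z of screw3_seat in the frame of well3 below 0.002 m))), for 0.2 s.
At the end, for the whole second after the job is handed in: Each screw upright (0.07 rad) in a well, within 5 mm of its centre, flange under 2 mm above the block; bar in both brackets, right way up: height within 4 mm, across 6, lengthwise 18 mm of the seat, 0.06 rad; all at rest (all of step 2 and z of bar in the frame of rack_seat between -0.004 and 0.004 m and x of bar in the frame of rack_seat between -0.006 and 0.006 m and y of bar in the frame of rack_seat between -0.018 and 0.018 m and angle between the y axis of bar and the y axis of rack, either way round below 0.06 rad and angle between bar's own z axis and vertical below 0.06 rad and linear speed of each of screw1, screw2, screw3, bar below 0.02 m/s); the robot touches nothing.
It fails at once if the white glue jar is knocked over (angle between glue_jar's own z axis and vertical above 0.7 rad).
Of screw1, screw2, screw3 only 2 to 3 are there at a start; the rules pass over those that are not, and their reading is None.
At some moment in a run one of bar may be knocked a few centimetres aside while the robot is not near it.
It also fails if it takes over 210 s, if anything falls off the work surface, if the arm or the gripper's body presses on something with over 40 N, if the wrist force passes 120 N, or if a joint passes its speed limit or range.

## Working session

There is one attempt and no reset: what is moved stays moved. The work goes in short steps, Python scripts to look and compute and a tool call to move; the robot and the scene stay as the last step left them, time stands still between calls to the robot, and variables do not carry over. Pictures are saved under pics/ and viewed, and the job is handed in when it is done.

Besides the shell and the picture viewer there is one more tool, called after "Call:" as name([rows], argument=value, ...), one row to a line, values as JSON. step_arm: Moves the arm, as the interface text tells. Its arguments: {"type":"object","properties":{"series":{"type":"array","items":{"type":"array","items":{"type":"number"}}},"force":{"type":"number"}},"required":["series"]}

```bash
mkdir -p pics; ls; python3 - <<'E'
from workcell import ctrl
import cv2
s=ctrl.state();print(s)
for n in("scene","top","wrist"):
    im=ctrl.get_image(n);cv2.imwrite(f"pics/{n}0.png",im[:,:,::-1]);print(n,ctrl.get_calibration(n))
E
```

```text
pics
{'time_s': 0.0, 'q': array([ 1.22528638,  0.60010387, -0.00253373,  1.600131  ,  0.00180353,
        0.94290529, -0.07979729]), 'qd': array([-0.00024761,  0.00069538,  0.00118827,  0.00111236, -0.00051152,
       -0.00029061,  0.00019748]), 'effort': array([ 1.88915787e-03, -7.65037823e+01,  1.49763811e+00, -2.52340186e+01,
       -5.24856022e-02,  1.66827359e-02,  1.36918893e-04]), 'eef_pos': array([ 0.19239314, -0.69849552,  0.21777506]), 'tcp_rot': array([-1.32363318,  1.0098592 , -1.00767071]), 'force': array([ 1.01183414, -0.23298675, -0.15189458]), 'moment': array([ 0.02481551, -0.05104674,  0.03094714]), 'width': 0.0932425486189868}
scene {'fx': 525.5960396729245, 'fy': 525.5960396729245, 'cx': 321.2532663632253, 'cy': 241.19645756322174, 'world_from_camera': array([[ 0.38013642, -0.54814253,  0.74500743,  1.32949106],
       [ 0.92479641,  0.23895935, -0.29605747, -0.28198837],
       [-0.0157448 ,  0.80152242,  0.5977574 ,  0.68102927],
       [ 0.        ,  0.        ,  0.        ,  1.        ]])}
top {'fx': 531.9657611365627, 'fy': 531.9657611365627, 'cx': 329.33236894007825, 'cy': 251.29397187176804, 'world_from_camera': array([[-0.01977694,  0.99771431, -0.06461447,  0.49597185],
       [-0.999763  , -0.02032302, -0.00780513,  0.00231068],
       [-0.00910045,  0.06444479,  0.99787978,  1.28073981],
       [ 0.        ,  0.        ,  0.        ,  1.        ]])}
wrist {'fx': 368.66388210899765, 'fy': 368.66388210899765, 'cx': 317.3228305948141, 'cy': 237.19323821913318, 'tool_from_camera': array([[ 9.99998346e-01,  7.46927392e-04,  1.65827519e-03,
         5.87269374e-04],
       [ 1.37674448e-03,  2.84906643e-01, -9.58554281e-01,
        -1.66733535e-01],
       [-1.18842407e-03,  9.58554978e-01,  2.84905144e-01,
         7.90216983e-02],
       [ 0.00000000e+00,  0.00000000e+00,  0.00000000e+00,
         1.00000000e+00]])}
```

View pics/scene0.png

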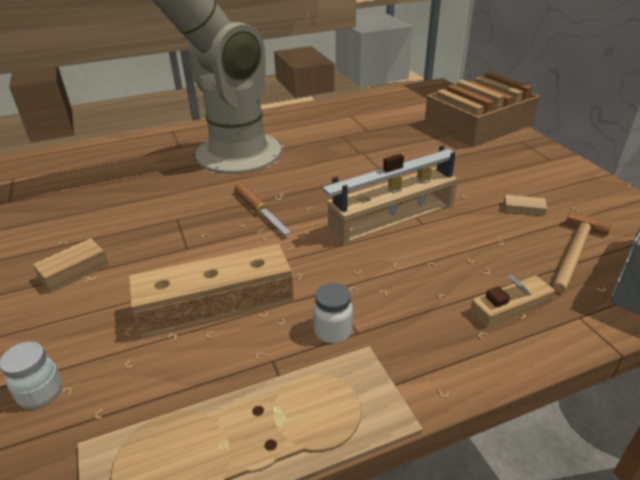

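View pics/top0.png

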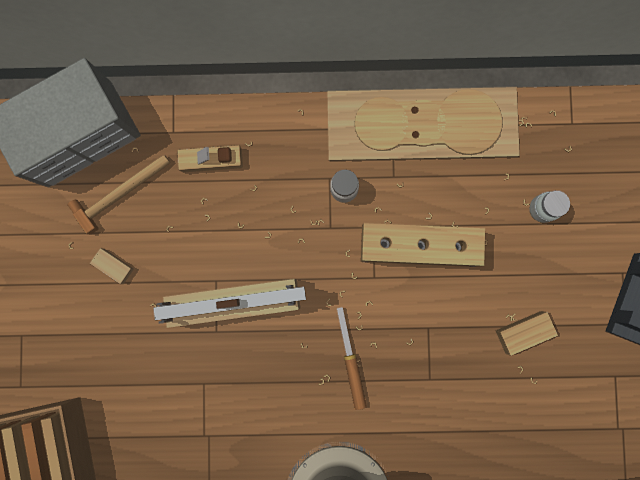

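View pics/wrist0.png

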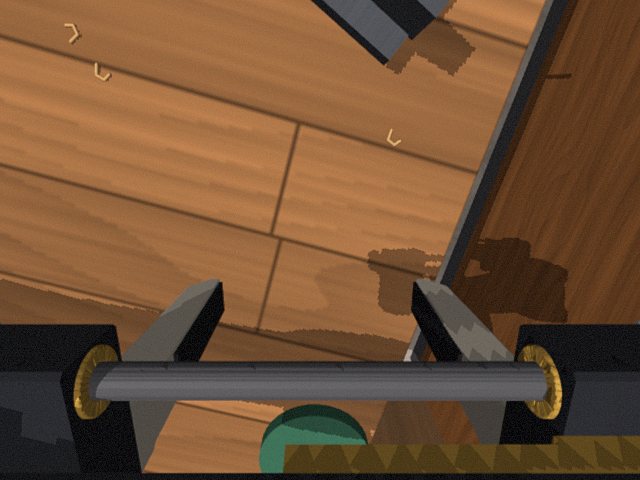

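```bash
cat > h.py <<'E'
from workcell import ctrl
import numpy as np, cv2
from scipy.spatial.transform import Rotation as R
def cam(n,st=None):
    c=ctrl.get_calibration(n)
    if n=="wrist":
        st=st or ctrl.state()
        T=np.eye(4);T[:3,:3]=R.from_rotvec(st["tcp_rot"]).as_matrix();T[:3,3]=st["eef_pos"]
        c["world_from_camera"]=T@c["tool_from_camera"]
    return c
def px2w(c,u,v,z):
    d=np.array([(u-c["cx"])/c["fx"],-(v-c["cy"])/c["fy"],-1.])
    W=c["world_from_camera"];d=W[:3,:3]@d;o=W[:3,3]
    return o+d*(z-o[2])/d[2]
def w2px(c,p):
    W=c["world_from_camera"];q=W[:3,:3].T@(np.asarray(p,float)-W[:3,3])
    return np.array([c["cx"]+c["fx"]*q[0]/-q[2],c["cy"]-c["fy"]*q[1]/-q[2]])
def snap(n,name):
    st=ctrl.state();im=ctrl.get_image(n);cv2.imwrite("pics/"+name,im[:,:,::-1]);return st,im,cam(n,st)
def tgt(p,rot=None,st=None):
    """shift mm (tool axes) and turn to reach world tcp pose"""
    st=st or ctrl.state();Rm=R.from_rotvec(st["tcp_rot"])
    d=Rm.inv().apply(np.asarray(p)-st["eef_pos"])*1000
    t=np.zeros(3) if rot is None else (Rm.inv()*rot).as_rotvec()
    return np.round(d,1),np.round(t,4)
def down(yaw):
    """tool pointing down, jaw x axis at yaw in world"""
    x=np.array([np.cos(yaw),np.sin(yaw),0]);y=np.array([0,0,-1.]);z=np.cross(x,y)
    return R.from_matrix(np.stack([x,y,z],1))
def show():
    s=ctrl.state();m=R.from_rotvec(s["tcp_rot"]).as_matrix()
    print("t",round(s["time_s"],2),"p",np.round(s["eef_pos"],4),"yaw",round(float(np.degrees(np.arctan2(m[1,0],m[0,0]))),2),"ydir",np.round(m[:,1],3),"F",np.round(s["force"],1),"M",np.round(s["moment"],2),"w",round(float(s["width"]),4),"q",np.round(s["q"],2));return s
E
python3 - <<'E'
from h import *
show()
for n in("top","scene"):
  st,im,c=snap(n,n+"1.png")
  for l in("screw1","jaw","rack","bar","glue_jar"):
    for r in ctrl.regions_of(n,l)[:3]:
        m=r["mask"];v,u=np.nonzero(m);rect=cv2.minAreaRect(np.stack([u,v],1).astype(np.float32))
        print(n,l,round(r["score"],2),np.round(r["box"]),m.sum(),[np.round(x,1) for x in rect])
  if n=="scene":
    cv2.imwrite("pics/scene1z.png",cv2.resize(im[130:260,300:480,::-1],None,fx=4,fy=4,interpolation=cv2.INTER_CUBIC))
  else:
    cv2.imwrite("pics/top1z.png",cv2.resize(im[210:340,140:320,::-1],None,fx=4,fy=4,interpolation=cv2.INTER_CUBIC))
    cv2.imwrite("pics/top1j.png",cv2.resize(im[170:280,320:500,::-1],None,fx=4,fy=4,interpolation=cv2.INTER_CUBIC))
E
```

```text
t 0.15 p [ 0.1924 -0.6986  0.218 ] yaw -74.6 ydir [-0.     0.001 -1.   ] F [-0.2  0.4  0.7] M [ 0.02 -0.03  0.  ] w 0.0931 q [ 1.23  0.6  -0.    1.6   0.    0.94 -0.08]
top jaw 0.74 [359. 227. 484. 266.] 4804 [array([422.6, 244.8]), array([123.4,  39.1]), np.float64(2.4)]
top rack 0.74 [158. 279. 300. 327.] 2716 [array([227.7, 303.4]), array([ 33. , 141.6]), np.float64(82.1)]
top bar 0.64 [155. 288. 307. 318.] 1946 [array([229.2, 303.2]), array([ 13.3, 152.3]), np.float64(82.2)]
top glue_jar 0.68 [332. 172. 360. 200.] 706 [array([344., 186.]), array([30., 28.]), np.float64(90.0)]
top glue_jar 0.47 [361. 223. 486. 267.] 4843 [array([422.7, 244.5]), array([123.5,  40.8]), np.float64(3.1)]
scene screw1 0.74 [388. 178. 402. 216.] 275 [array([394.5, 195. ]), array([38., 13.]), np.float64(90.0)]
scene screw1 0.69 [417. 165. 434. 205.] 279 [array([424. , 185.5]), array([39., 14.]), np.float64(90.0)]
scene jaw 0.89 [128. 248. 294. 339.] 9846 [array([211.8, 290.4]), array([ 64.1, 163. ]), np.float64(77.3)]
scene rack 0.73 [328. 144. 457. 247.] 5721 [array([392.9, 195. ]), array([ 68.9, 143.2]), np.float64(73.3)]
scene bar 0.55 [323. 151. 449. 197.] 1504 [array([386.2, 168.3]), array([ 20.7, 132.2]), np.float64(72.7)]
scene glue_jar 0.81 [314. 281. 352. 340.] 1985 [array([333., 312.]), array([58., 38.]), np.float64(90.0)]
```

View pics/scene1z.png

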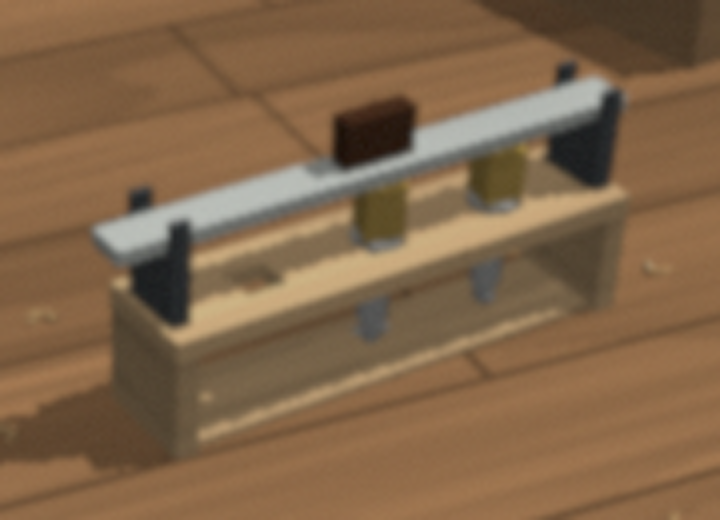

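View pics/top1z.png

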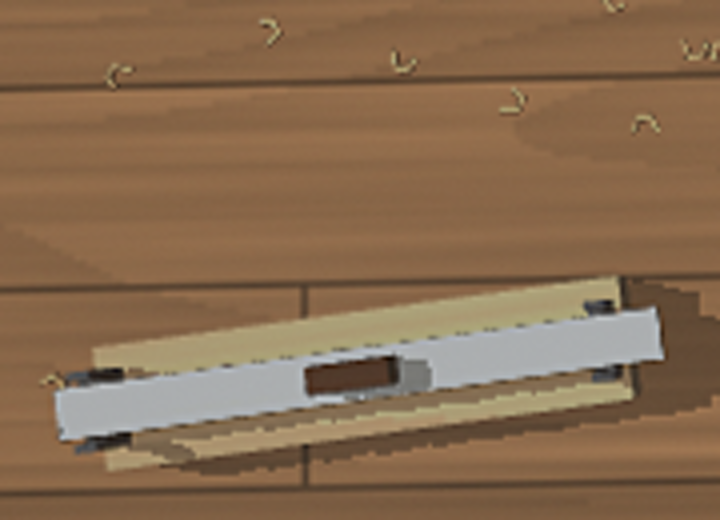

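View pics/top1j.png

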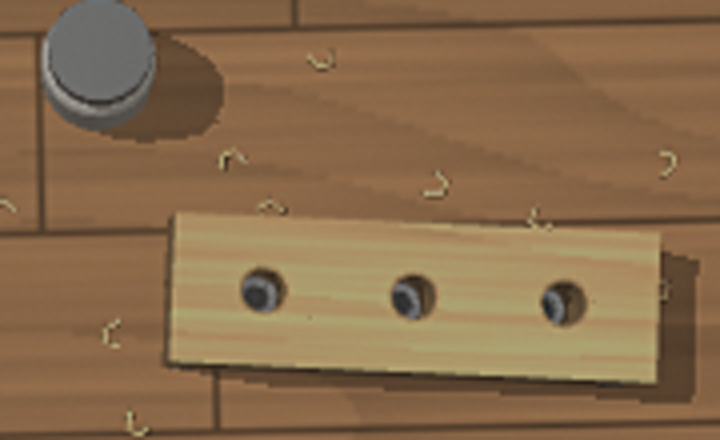

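```bash
python3 - <<'E'
from h import *
c=cam("top")
def z(u,v,o=(140,210)): return o[0]+(u-1.5)/4,o[1]+(v-1.5)/4
a=px2w(c,*z(58,416),.127);b=px2w(c,*z(660,334),.127)
print("bar ends",a,b,(a+b)/2,np.linalg.norm(a-b),np.degrees(np.arctan2(*(a-b)[1::-1])))
print("grip",px2w(c,*z(350,375),.157))
e=[px2w(c,*z(*p),.075) for p in((93,348),(622,277),(634,397),(107,470))]
print("rack",np.mean(e,0),[np.linalg.norm(e[i]-e[(i+1)%4]) for i in range(4)],np.degrees(np.arctan2(*(e[0]-e[1])[1::-1])),np.degrees(np.arctan2(*(e[3]-e[2])[1::-1])))
w=[px2w(c,*z(*p,(320,170)),.078) for p in((264,290),(414,297),(563,303))]
print("wells",w,np.linalg.norm(w[0]-w[1]),np.linalg.norm(w[2]-w[1]))
print("jar",px2w(c,344,186,.085))
# scene check
c=cam("scene")
print("scene: grip",px2w(c,300+375/4-.4,130+102/4,.157))
for r in((161.5,284.5),(210.5,273),(258,263.5)): print(px2w(c,*r,.078))
E
```

```text
bar ends [0.44328746 0.39301613 0.127     ] [0.4811007  0.06657054 0.127     ] [0.46219408 0.22979334 0.127     ] 0.3286283074941447 96.60730886465421
grip [0.46316573 0.22861979 0.157     ]
rack [0.46180592 0.23721121 0.075     ] [np.float64(0.3022934721295332), np.float64(0.06798712730071681), np.float64(0.3001918439665459), np.float64(0.06922891279622113)] 96.4944861333458 96.73699916437346
wells [array([ 0.59207017, -0.11623574,  0.078     ]), array([ 0.58635568, -0.20093891,  0.078     ]), array([ 0.58122935, -0.28495342,  0.078     ])] 0.08489571548349051 0.08417076063713325
jar [ 0.72121539 -0.02456369  0.085     ]
scene: grip [0.45590461 0.23382427 0.157     ]
[ 0.58336659 -0.28630671  0.078     ]
[ 0.58670868 -0.20064617  0.078     ]
[ 0.5947073  -0.11480894  0.078     ]
```

```bash
python3 - <<'E'
from h import *
print(tgt([.58,-.25,.30],down(np.radians(-30))))
print(tgt([.4615,.231,.26],down(np.radians(6.6))))
E
```

```text
(array([-329.9,  -81.4,  492.8]), array([ 1.000e-04, -7.783e-01,  0.000e+00]))
(array([-825.1,  -41.4,  506.4]), array([ 1.0000e-04, -1.4171e+00, -0.0000e+00]))
```

Call:
step_arm([
  [-330,-81,493,0,-0.78,0,0.3],
  [-330,-81,493,0,-0.78,0,0.3],
  [-330,-81,493,0,-0.78,0,0.3],
  [-330,-81,493,0,-0.78,0,0.3],
  [-330,-81,493,0,-0.78,0,0.3],
  [-330,-81,493,0,-0.78,0,0.3],
  [-330,-81,493,0,-0.78,0,0.3],
  [-330,-81,493,0,-0.78,0,0.3],
  [-330,-81,493,0,-0.78,0,0.3],
  [-330,-81,493,0,-0.78,0,0.3],
  [-330,-81,493,0,-0.78,0,0.3],
  [-330,-81,493,0,-0.78,0,0.3],
  [-330,-81,493,0,-0.78,0,0.3],
  [-330,-81,493,0,-0.78,0,0.3],
  [-330,-81,493,0,-0.78,0,0.3],
  [-330,-81,493,0,-0.78,0,0.3],
])

```text
time_s: 2.08
eef_pos: [0.5835, -0.2449, 0.3003]
tcp_rot: [-1.531, 0.402, -0.405]
force: [0.1, -0.4, 0.8]
width: 0.0652
```

```bash
python3 - <<'E'
from h import *
show()
print(tgt([.4615,.231,.26],down(np.radians(6.6))))
E
```

```text
t 2.08 p [ 0.5835 -0.2449  0.3003] yaw -29.5 ydir [ 0.002  0.002 -1.   ] F [ 0.1 -0.4  0.8] M [-0.03 -0.02 -0.03] w 0.0652 q [ 0.51  0.42 -0.3   1.72  0.14  1.02 -0.35]
(array([-340.6,   40.8,  354. ]), array([-0.0021, -0.6301,  0.0022]))
```

Call:
step_arm([
  [-341,41,354,0,-0.63,0,0.4],
  [-341,41,354,0,-0.63,0,0.4],
  [-341,41,354,0,-0.63,0,0.4],
  [-341,41,354,0,-0.63,0,0.4],
  [-341,41,354,0,-0.63,0,0.4],
  [-341,41,354,0,-0.63,0,0.4],
  [-341,41,354,0,-0.63,0,0.4],
  [-341,41,354,0,-0.63,0,0.4],
  [-341,41,354,0,-0.63,0,0.4],
  [-341,41,354,0,-0.63,0,0.4],
  [-341,41,354,0,-0.63,0,0.4],
  [-341,41,354,0,-0.63,0,0.4],
  [-341,41,354,0,-0.63,0,0.4],
  [-341,41,354,0,-0.63,0,0.4],
  [-341,41,354,0,-0.63,0,0.4],
])

```text
time_s: 3.33
eef_pos: [0.4615, 0.2296, 0.2596]
tcp_rot: [-1.569, -0.091, 0.088]
force: [0.7, 0.1, 0.5]
width: 0.0561
```

```bash
python3 - <<'E'
from h import *
show()
st,im,c=snap("wrist","w2.png")
for p in [[.4615,.231,.157]]: print(w2px(c,p))
E
```

```text
t 3.33 p [0.4615 0.2296 0.2596] yaw 6.54 ydir [ 0.002  0.    -1.   ] F [0.7 0.1 0.5] M [-0.07 -0.09  0.05] w 0.0561 q [-0.13  0.35 -0.58  2.    0.25  0.86 -0.73]
[317.8313638  234.38901707]
```

View pics/w2.png

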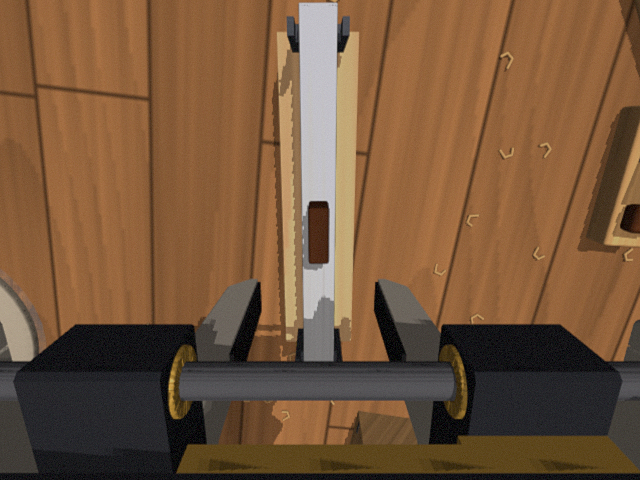

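Call:
step_arm([
  [0,60,1,0,0,0,0.4],
  [0,100,1,0,0,0,0.4],
  [0,126,1,0,0,0,0.4],
  [0,126,1,0,0,0,0.4],
  [0,126,1,0,0,0,0.4],
  [0,126,1,0,0,0,0.95],
  [0,126,1,0,0,0,0.95],
  [0,126,1,0,0,0,0.95],
  [0,126,1,0,0,0,0.95],
  [0,126,1,0,0,0,0.95],
  [0,126,1,0,0,0,0.95],
  [0,126,1,0,0,0,0.95],
  [0,126,1,0,0,0,0.95],
  [0,126,1,0,0,0,0.95],
], force=40)

```text
time_s: 4.55
eef_pos: [0.4622, 0.2302, 0.134]
tcp_rot: [-1.569, -0.091, 0.086]
force: [0.1, -1.5, 7.2]
width: 0.0155
```

```bash
python3 - <<'E'
from h import *
show()
E
```

```text
t 4.55 p [0.4622 0.2302 0.134 ] yaw 6.46 ydir [ 0.003  0.    -1.   ] F [ 0.1 -1.5  7.2] M [-0.28  0.05  0.04] w 0.0155 q [-0.23  0.51 -0.47  2.13  0.42  0.58 -0.9 ]
```

Call:
step_arm([
  [0,-30,0,0,0,0,0.95],
  [0,-60,0,0,0,0,0.95],
  [0,-70,0,0,0,0,0.95],
  [0,-70,0,0,0,0,0.95],
  [0,-70,0,0,0,0,0.95],
  [30,-70,0,0,0,0,0.95],
  [60,-70,0,0,0,0,0.95],
  [100,-70,0,0,0,0,0.95],
  [140,-70,0,0,0,0,0.95],
  [165,-70,0,0,0,0,0.95],
  [170,-70,0,0,0,0,0.95],
  [170,-70,0,0,0,0,0.95],
  [170,-40,0,0,0,0,0.95],
  [170,0,0,0,0,0,0.95],
  [170,35,0,0,0,0,0.95],
  [170,70,0,0,0,0,0.95],
  [170,95,0,0,0,0,0.95],
  [170,105,0,0,0,0,0.95],
  [170,105,0,0,0,0,0.95],
  [170,105,0,0,0,0,0.95],
])

```text
time_s: 6.22
eef_pos: [0.6306, 0.2498, 0.0298]
tcp_rot: [-1.569, -0.091, 0.088]
force: [-0.1, -0.4, -1.4]
width: 0.0157
```

```bash
python3 - <<'E'
from h import *
show()
st,im,c=snap("wrist","w3.png")
E
```

```text
t 6.22 p [0.6306 0.2498 0.0298] yaw 6.52 ydir [ 0.002  0.    -1.   ] F [-0.1 -0.4 -1.4] M [ 0.03 -0.07  0.02] w 0.0157 q [-0.21  0.8  -0.4   1.82  0.49  0.62 -0.8 ]
```

View pics/w3.png

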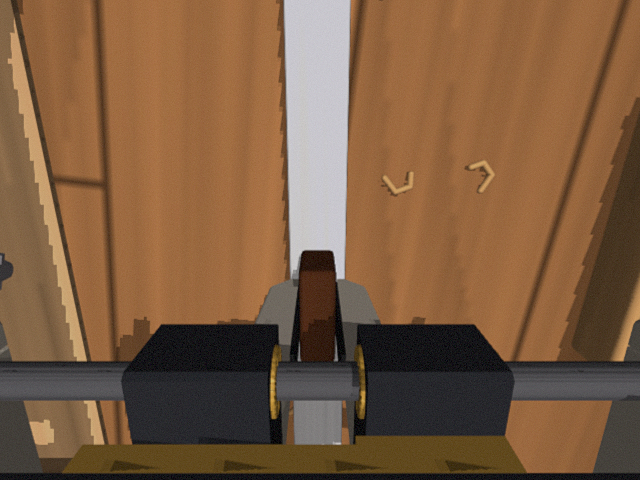

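Call:
step_arm([
  [0,8,0,0,0,0,0.95],
  [0,13,0,0,0,0,0.95],
  [0,13,0,0,0,0,0.95],
  [0,13,0,0,0,0,0.95],
  [0,13,0,0,0,0,0.5],
  [0,13,0,0,0,0,0.5],
  [0,13,0,0,0,0,0.5],
  [0,13,0,0,0,0,0.5],
  [0,-30,0,0,0,0,0.5],
  [0,-70,0,0,0,0,0.5],
  [0,-110,0,0,0,0,0.5],
  [0,-150,0,0,0,0,0.5],
  [0,-200,0,0,0,0,0.5],
  [0,-240,0,0,0,0,0.5],
  [0,-240,0,0,0,0,0.5],
])

```text
time_s: 7.52
eef_pos: [0.6326, 0.2517, 0.279]
tcp_rot: [-1.564, -0.1, 0.078]
force: [0.9, 0.4, -0.2]
width: 0.0462
```

```bash
python3 - <<'E'
from h import *
show()
seat=np.array([.4618,.234]);a=np.radians(96.6)
st,im,c=snap("top","top4.png")
cv2.imwrite("pics/top4z.png",cv2.resize(im[210:340,140:320,::-1],None,fx=4,fy=4,interpolation=cv2.INTER_CUBIC))
for r in ctrl.regions_of("top","screw1"):
    print(r["score"],r["box"])
# pose over rack for look: camera at tool z +79, looks back
print(tgt([.458,.262,.26],down(np.radians(6.6))))
E
```

```text
t 7.52 p [0.6326 0.2517 0.279 ] yaw 6.49 ydir [ 0.013  0.006 -1.   ] F [ 0.9  0.4 -0.2] M [ 0.06 -0.12 -0.01] w 0.0462 q [-0.12  0.53 -0.54  1.63  0.31  1.05 -0.64]
(array([-171.1,   12.3,   31.1]), array([-0.0017, -0.0022,  0.0091]))
```

View pics/top4z.png

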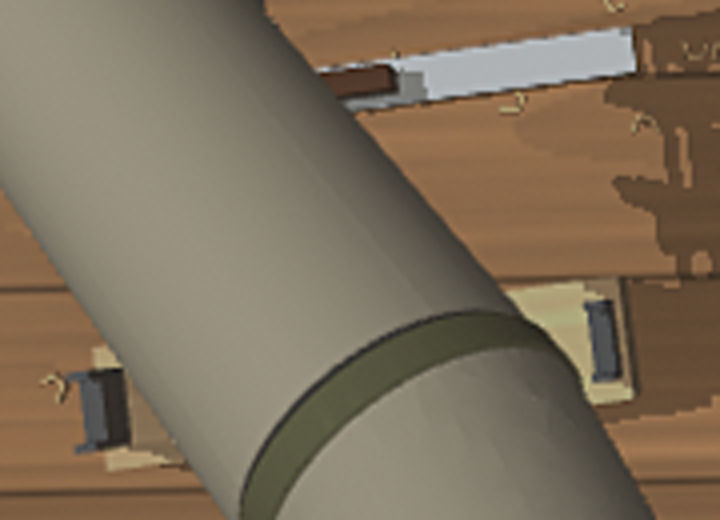

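Call:
step_arm([
  [-171,12,31,0,0,0,0.5],
  [-171,12,31,0,0,0,0.5],
  [-171,12,31,0,0,0,0.5],
  [-171,12,31,0,0,0,0.5],
  [-171,12,31,0,0,0,0.5],
  [-171,12,31,0,0,0,0.5],
  [-171,12,31,0,0,0,0.5],
])

```text
time_s: 8.2
eef_pos: [0.4584, 0.2616, 0.2595]
tcp_rot: [-1.567, -0.096, 0.082]
force: [-0.0, 0.2, -0.3]
width: 0.0461
```

```bash
python3 - <<'E'
from h import *
show()
st,im,c=snap("wrist","w5.png")
for r in ctrl.regions_of("wrist","screw1"):
    v,u=np.nonzero(r["mask"]);print(r["score"],r["box"],u.mean(),v.mean())
E
```

```text
t 8.2 p [0.4584 0.2616 0.2595] yaw 6.49 ydir [ 0.008  0.002 -1.   ] F [-0.   0.2 -0.3] M [-0.07 -0.12 -0.03] w 0.0461 q [-0.18  0.36 -0.59  1.98  0.27  0.87 -0.8 ]
0.83 [301.7, 224.2, 332.9, 265.8] 316.7365945437441 243.40263405456255
0.76 [300.5, 138.2, 332.1, 174.5] 315.8599791013584 155.5412748171369
```

View pics/w5.png

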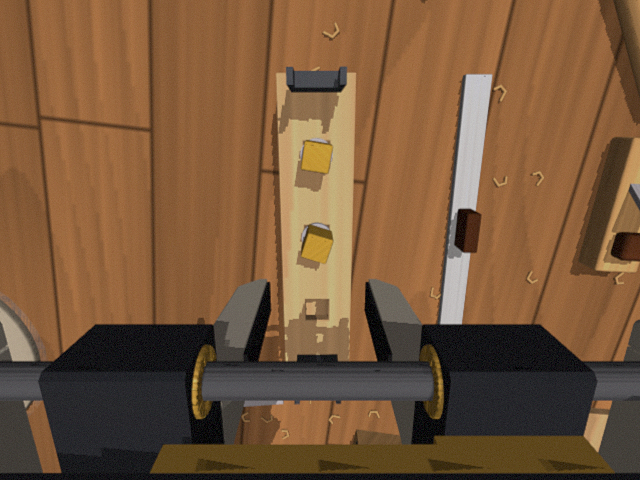

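```bash
python3 - <<'E'
from h import *
im=cv2.imread("pics/w5.png")
cv2.imwrite("pics/w5z.png",cv2.resize(im[130:280,270:370],None,fx=5,fy=5,interpolation=cv2.INTER_CUBIC)[:750][:, :500])
cv2.imwrite("pics/w5z.png",cv2.resize(im[135:270,265:365],None,fx=4.4,fy=4.4,interpolation=cv2.INTER_CUBIC))
hsv=cv2.cvtColor(im,cv2.COLOR_BGR2HSV)
print(hsv[157,316],hsv[246,317],hsv[230,320],hsv[180,340],im[157,316],im[246,317])
c=cam("wrist")
m=((hsv[...,1]>170)&(hsv[...,2]>170)&(hsv[...,0]>15)).astype(np.uint8);m[:130]=0;m[275:]=0;m[:,:290]=0;m[:,345:]=0
n,lab,s,cen=cv2.connectedComponentsWithStats(m)
for i in range(1,n):
    if s[i,4]<200:continue
    v,u=np.nonzero(lab==i)
    P=np.array([px2w(c,a,b,.113)[:2] for a,b in zip(u,v)])*1000
    rect=cv2.minAreaRect(P.astype(np.float32))
    print(s[i],cen[i],P.mean(0),rect)
E
```

```text
[ 21 192 195] [ 20 189 193] [ 19 180  99] [ 20  99 194] [ 48 149 195] [ 50 147 193]
[302 142  30  31 736] [316.26766304 156.69293478] [453.24821522 317.41815188] ((453.3054504394531, 317.27508544921875), (22.451675415039062, 22.46563148498535), 86.8968734741211)
[302 234  31  29 593] [316.5851602 248.1163575] [462.2877009  237.84479112] ((462.3185119628906, 237.72100830078125), (22.402437210083008, 22.292585372924805), 78.82927703857422)
```

View pics/w5z.png

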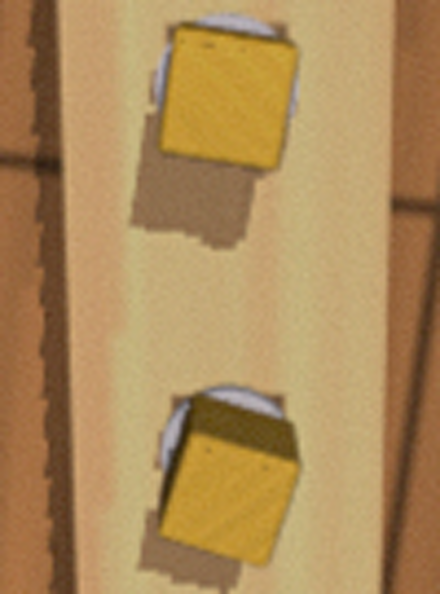

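```bash
python3 - <<'E'
from h import *
print(tgt([.4533,.3173,.16],down(np.radians(86.9))))
E
```

```text
(array([-0.8, 99.7, 55.9]), array([ 0.0046, -1.4051,  0.0084]))
```

Call:
step_arm([
  [-0.8,30,56,0,-1.405,0.008,0.5],
  [-0.8,60,56,0,-1.405,0.008,0.5],
  [-0.8,100,56,0,-1.405,0.008,0.5],
  [-0.8,100,56,0,-1.405,0.008,0.5],
  [-0.8,100,56,0,-1.405,0.008,0.5],
  [-0.8,100,56,0,-1.405,0.008,0.5],
  [-0.8,100,56,0,-1.405,0.008,0.5],
  [-0.8,100,56,0,-1.405,0.008,0.5],
  [-0.8,100,56,0,-1.405,0.008,0.5],
  [-0.8,100,56,0,-1.405,0.008,0.5],
  [-0.8,100,56,0,-1.405,0.008,0.5],
  [-0.8,100,56,0,-1.405,0.008,0.5],
  [-0.8,100,56,0,-1.405,0.008,0.5],
  [-0.8,100,56,0,-1.405,0.008,0.5],
  [-0.8,100,56,0,-1.405,0.008,0.5],
])

```text
time_s: 9.55
eef_pos: [0.4537, 0.3174, 0.1595]
tcp_rot: [-1.24, -1.168, 1.167]
force: [-0.2, 0.1, -0.8]
width: 0.0467
```

```bash
python3 - <<'E'
from h import *
show()
print(tgt([.4533,.3173,.0845],down(np.radians(86.9))))
E
```

```text
t 9.55 p [0.4537 0.3174 0.1595] yaw 86.69 ydir [ 0.003 -0.003 -1.   ] F [-0.2  0.1 -0.8] M [ 0.03 -0.1  -0.02] w 0.0467 q [-0.12  0.62 -0.89  2.02  0.66  0.83  0.12]
(array([ 0.1, 75. ,  0.6]), array([ 0.0032, -0.0037, -0.0024]))
```

Call:
step_arm([
  [0,40,0.6,0.003,-0.003,-0.002,0.5],
  [0,65,0.6,0.003,-0.003,-0.002,0.5],
  [0,75,0.6,0.003,-0.003,-0.002,0.5],
  [0,75,0.6,0.003,-0.003,-0.002,0.5],
  [0,75,0.6,0.003,-0.003,-0.002,0.5],
  [0,75,0.6,0.003,-0.003,-0.002,0.9],
  [0,75,0.6,0.003,-0.003,-0.002,0.9],
  [0,75,0.6,0.003,-0.003,-0.002,0.9],
  [0,75,0.6,0.003,-0.003,-0.002,0.9],
  [0,75,0.6,0.003,-0.003,-0.002,0.9],
  [0,75,0.6,0.003,-0.003,-0.002,0.9],
  [0,75,0.6,0.003,-0.003,-0.002,0.9],
  [0,75,0.6,0.003,-0.003,-0.002,0.9],
], force=40)

```text
time_s: 10.63
eef_pos: [0.4537, 0.3173, 0.0853]
tcp_rot: [-1.236, -1.17, 1.168]
force: [-0.4, -1.0, 6.4]
width: 0.0239
```

```bash
python3 - <<'E'
from h import *
show()
E
```

```text
t 10.63 p [0.4537 0.3173 0.0853] yaw 86.84 ydir [ 0.001 -0.    -1.   ] F [-0.4 -1.   6.4] M [-0.25 -0.12 -0.  ] w 0.0239 q [-0.19  0.71 -0.79  2.07  0.8   0.7   0.01]
```

Call:
step_arm([
  [0,-20,0,0,0,0,0.9],
  [0,-50,0,0,0,0,0.9],
  [0,-90,0,0,0,0,0.9],
  [0,-130,0,0,0,0,0.9],
  [0,-165,0,0,0,0,0.9],
  [0,-165,0,0,0,0,0.9],
  [0,-165,0,0,0,0,0.9],
])

```text
time_s: 11.22
eef_pos: [0.4541, 0.3175, 0.2518]
tcp_rot: [-1.238, -1.172, 1.165]
force: [0.4, 0.1, -2.8]
width: 0.0238
```

```bash
python3 - <<'E'
from h import *
show()
print(tgt([.642,-.102,.25],down(np.radians(105))))
E
```

```text
t 11.22 p [0.4541 0.3175 0.2518] yaw 86.79 ydir [ 0.005  0.001 -1.   ] F [ 0.4  0.1 -2.8] M [ 0.07 -0.13  0.03] w 0.0238 q [-0.03  0.52 -0.99  1.92  0.52  0.98  0.25]
(array([-408.4,    2.2, -211.1]), array([ 0.0046, -0.3178,  0.0006]))
```

Call:
step_arm([
  [-408,2,-211,0,-0.318,0,0.9],
  [-408,2,-211,0,-0.318,0,0.9],
  [-408,2,-211,0,-0.318,0,0.9],
  [-408,2,-211,0,-0.318,0,0.9],
  [-408,2,-211,0,-0.318,0,0.9],
  [-408,2,-211,0,-0.318,0,0.9],
  [-408,2,-211,0,-0.318,0,0.9],
  [-408,2,-211,0,-0.318,0,0.9],
  [-408,2,-211,0,-0.318,0,0.9],
  [-408,2,-211,0,-0.318,0,0.9],
  [-408,2,-211,0,-0.318,0,0.9],
  [-408,2,-211,0,-0.318,0,0.9],
  [-408,2,-211,0,-0.318,0,0.9],
  [-408,2,-211,0,-0.318,0,0.9],
  [-408,2,-211,0,-0.318,0,0.9],
  [-408,2,-211,0,-0.318,0,0.9],
])

```text
time_s: 12.55
eef_pos: [0.6413, -0.0999, 0.2499]
tcp_rot: [-1.075, -1.405, 1.399]
force: [0.1, 0.8, -1.3]
width: 0.0236
```

```bash
python3 - <<'E'
from h import *
show()
st,im,c=snap("wrist","w6.png")
for p in [(.592,-.1162,.078),(.5864,-.2009,.078)]: print(w2px(c,p))
snap("top","top6.png")
E
```

```text
t 12.55 p [ 0.6413 -0.0999  0.2499] yaw 105.17 ydir [ 0.004  0.001 -1.   ] F [ 0.1  0.8 -1.3] M [ 0.1  -0.17  0.01] w 0.0236 q [ 0.71  0.68 -1.07  1.71  0.65  1.14  1.29]
[314.32549982 159.05422477]
[222.87187544 127.23382781]
```

View pics/w6.png

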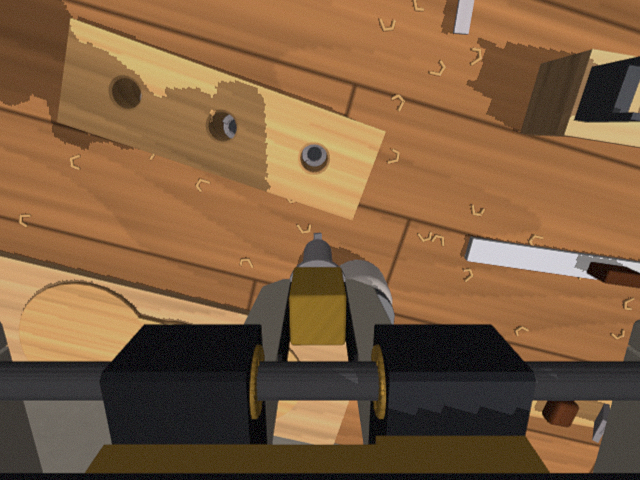

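View pics/top6.png

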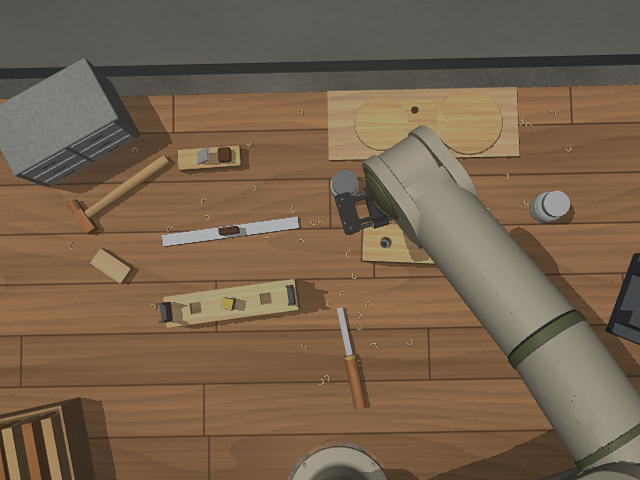

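```bash
python3 - <<'E'
from h import *
im=cv2.imread("pics/w6.png");c=cam("wrist");st=ctrl.state()
z=cv2.resize(im[120:190,280:350],None,fx=8,fy=8,interpolation=cv2.INTER_CUBIC);cv2.imwrite("pics/w6z.png",z)
z=cv2.resize(im[225:255,300:335],None,fx=16,fy=16,interpolation=cv2.INTER_CUBIC);cv2.imwrite("pics/w6t.png",z)
Rm=R.from_rotvec(st["tcp_rot"])
for l in(76,78.3): print("tip px",w2px(c,st["eef_pos"]+Rm.apply([0,l/1000,0])))
for (u,v) in((314.5,157),(223,125.5),(126,92.5)): print(px2w(c,u,v,.078))
g=cv2.cvtColor(im,cv2.COLOR_BGR2GRAY)
for (u,v) in((314,157),(223,125),(126,92)): print(g[v,u-20:u+21])
E
```

```text
tip px [317.83472089 247.9112959 ]
tip px [317.82582    246.87562758]
[ 0.59063683 -0.11699189  0.078     ]
[ 0.5853012  -0.20163925  0.078     ]
[ 0.5802348  -0.28699878  0.078     ]
[186 182 182 178 167 158  96  71  86 136 136 136 130 104  61  46  49  50
  52  49  54  46  55  49  47  49  73 109 127 125 124 118  72  81 115 138
 176 174 171 171 171]
[119 121 104  93  92  75  51  50  51  45  49  57  46  54  51  50  50  51
  46  45  79 137 136 135 127 108  54  52  52  49  53  52  48  73 106 118
 119 118 120 114 113]
[118 116 103  92  88  87  65  40  51  53  54  52  46  47  40  44  51  49
  47  52  53  49  53  55  50  50  53  50  46  48  54  52  48  53  67 112
 120 125 119 125 118]
```

View pics/w6z.png

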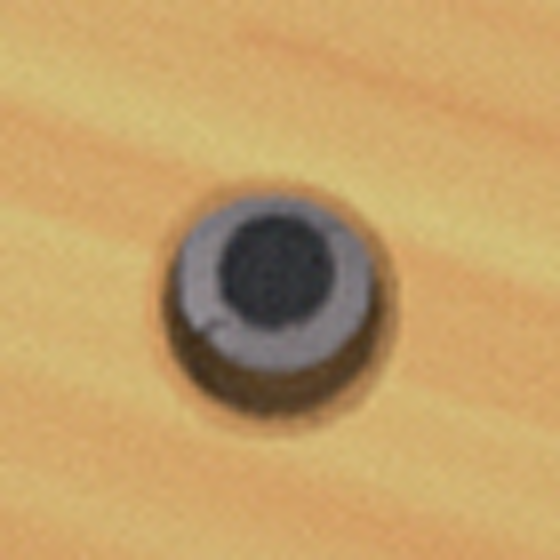

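View pics/w6t.png

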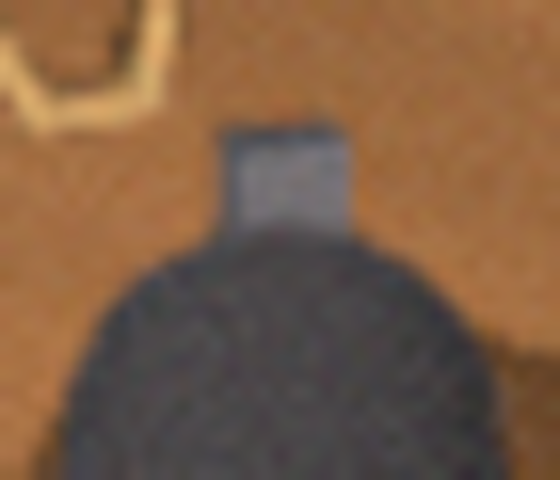

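```bash
python3 - <<'E'
from h import *
c=cam("wrist");st=ctrl.state()
Rm=R.from_rotvec(st["tcp_rot"])
for t in([0,.0693,.0105],[0,.0723,.0105],[0,.0783,.006]): print("lug",t,w2px(c,st["eef_pos"]+Rm.apply(t)))
p=px2w(c,313.8,157.3,.078);print(p)
print(px2w(c,313.8,158.3,.078),px2w(c,314.8,157.3,.078))
E
```

```text
lug [0, 0.0693, 0.0105] [317.84932717 236.14084283]
lug [0, 0.0723, 0.0105] [317.83714039 234.87825539]
lug [0, 0.0783, 0.006] [317.81886749 238.6674603 ]
[ 0.5910566  -0.11753248  0.078     ]
[ 0.59191085 -0.11730516  0.078     ] [ 0.59082261 -0.11666268  0.078     ]
```

```bash
python3 - <<'E'
from h import *
print(tgt([.5922,-.1167,.162],down(np.radians(150))))
E
```

```text
(array([-2.9, 88. , 52.4]), array([ 0.0043, -0.7831, -0.0021]))
```

Call:
step_arm([
  [-3,30,52,0.004,-0.783,-0.002,0.9],
  [-3,60,52,0.004,-0.783,-0.002,0.9],
  [-3,88,52.4,0.004,-0.783,-0.002,0.9],
  [-3,88,52.4,0.004,-0.783,-0.002,0.9],
  [-3,88,52.4,0.004,-0.783,-0.002,0.9],
  [-3,88,52.4,0.004,-0.783,-0.002,0.9],
  [-3,88,52.4,0.004,-0.783,-0.002,0.9],
  [-3,88,52.4,0.004,-0.783,-0.002,0.9],
  [-3,88,52.4,0.004,-0.783,-0.002,0.9],
  [-3,88,52.4,0.004,-0.783,-0.002,0.9],
  [-3,88,52.4,0.004,-0.783,-0.002,0.9],
])

```text
time_s: 13.57
eef_pos: [0.5923, -0.1167, 0.1622]
tcp_rot: [-0.518, -1.926, 1.927]
force: [0.1, -0.2, -1.5]
width: 0.024
```

```bash
python3 - <<'E'
from h import *
show()
print(tgt([.5922,-.1167,.150],down(np.radians(150))))
st,im,c=snap("wrist","w7.png")
st,im,c=snap("scene","s7.png")
cv2.imwrite("pics/s7z.png",cv2.resize(im[180:340,110:310,::-1],None,fx=4,fy=3.5,interpolation=cv2.INTER_CUBIC))
E
```

```text
t 13.57 p [ 0.5923 -0.1167  0.1622] yaw 149.95 ydir [ 0.001 -0.    -1.   ] F [ 0.1 -0.2 -1.5] M [ 0.13 -0.12 -0.04] w 0.024 q [ 0.81  0.81 -1.19  1.89  0.87  1.08  1.87]
(array([ 0.1, 12.2,  0.1]), array([-0.0001, -0.0009, -0.0007]))
```

View pics/w7.png

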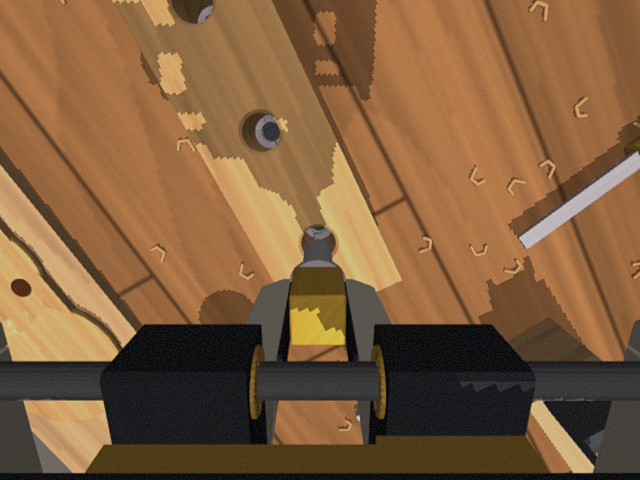

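View pics/s7z.png

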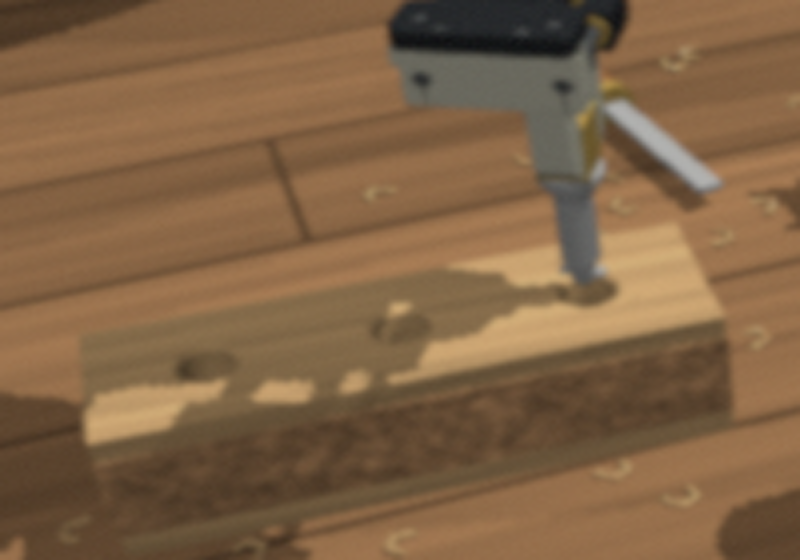

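Call:
step_arm([
  [0,5,0,0,0,0,0.9],
  [0,10,0,0,0,0,0.9],
  [0,15,0,0,0,0,0.9],
  [0,20,0,0,0,0,0.9],
  [0,20,0,0,0,0,0.9],
])

```text
time_s: 14.08
eef_pos: [0.5917, -0.117, 0.1408]
tcp_rot: [-0.516, -1.925, 1.927]
force: [-0.1, -0.1, -1.4]
width: 0.0237
```

```bash
python3 - <<'E'
from h import *
show()
E
```

```text
t 14.08 p [ 0.5917 -0.117   0.1408] yaw 149.96 ydir [-0.001 -0.    -1.   ] F [-0.1 -0.1 -1.4] M [ 0.07 -0.03 -0.04] w 0.0237 q [ 0.8   0.83 -1.17  1.91  0.9   1.05  1.85]
```

Call:
step_arm([
  [0.5,10,0,0,0,0,0.9],
  [0.5,20,0,0,0,0,0.9],
  [0.5,30,0,0,0,0,0.9],
  [0.5,36,0,0,0,0,0.9],
  [0.5,36,0,0,0,0,0.9],
])

```text
time_s: 14.5
eef_pos: [0.5906, -0.1166, 0.103]
tcp_rot: [-0.513, -1.925, 1.926]
force: [0.3, -0.5, -2.9]
width: 0.0237
```

```bash
python3 - <<'E'
from h import *
show()
E
```

```text
t 14.5 p [ 0.5906 -0.1166  0.103 ] yaw 149.98 ydir [-0.003  0.    -1.   ] F [ 0.3 -0.5 -2.9] M [ 0.19 -0.17 -0.  ] w 0.0237 q [ 0.78  0.88 -1.13  1.94  0.96  1.01  1.8 ]
```

Call:
step_arm([
  [-1,1,-0.6,0,0,0,0.9],
  [-1,2,-0.6,0,0,0,0.9],
  [-1,3,-0.6,0,0,0,0.9],
  [-1,4,-0.6,0,0,0,0.9],
])

```text
time_s: 14.83
eef_pos: [0.5919, -0.1166, 0.0992]
tcp_rot: [-0.514, -1.925, 1.926]
force: [0.2, -0.7, -2.5]
width: 0.0238
```

```bash
python3 - <<'E'
from h import *
show()
E
```

```text
t 14.83 p [ 0.5919 -0.1166  0.0992] yaw 149.97 ydir [-0.003  0.    -1.   ] F [ 0.2 -0.7 -2.5] M [ 0.05 -0.12 -0.04] w 0.0238 q [ 0.77  0.88 -1.12  1.94  0.97  1.    1.8 ]
```

Call:
step_arm([
  [0,1,0,0,0,0,0.9],
  [0,2,0,0,0,0,0.9],
  [0,3,0,0,0,0,0.9],
])

```text
time_s: 15.08
eef_pos: [0.5921, -0.1166, 0.0967]
tcp_rot: [-0.515, -1.925, 1.926]
force: [-2.1, 0.2, 11.9]
width: 0.0234
```

```bash
python3 - <<'E'
from h import *
show()
E
```

```text
t 15.08 p [ 0.5921 -0.1166  0.0967] yaw 149.97 ydir [-0.002  0.    -1.   ] F [-2.1  0.2 11.9] M [-0.09  0.72 -0.09] w 0.0234 q [ 0.77  0.88 -1.12  1.94  0.97  1.    1.79]
```

Call:
step_arm([
  [0,0.3,0,0,0.105,0,0.9],
  [0,0.5,0,0,0.21,0,0.9],
  [0,0.8,0,0,0.314,0,0.9],
  [0,1.1,0,0,0.419,0,0.9],
  [0,1.3,0,0,0.524,0,0.9],
  [0,1.6,0,0,0.628,0,0.9],
])

```text
time_s: 15.58
eef_pos: [0.5923, -0.1164, 0.0954]
tcp_rot: [-0.983, -1.506, 1.507]
force: [-0.6, -0.4, -0.5]
width: 0.0238
```

```bash
python3 - <<'E'
from h import *
show()
E
```

```text
t 15.58 p [ 0.5923 -0.1164  0.0954] yaw 113.69 ydir [-0.001  0.    -1.   ] F [-0.6 -0.4 -0.5] M [ 0.21 -0.07 -0.01] w 0.0238 q [ 0.71  0.82 -0.99  1.94  0.89  0.9   1.24]
```

Call:
step_arm([
  [0,0.3,0,0,0.116,0,0.9],
  [0,0.6,0,0,0.232,0,0.9],
  [0,0.9,0,0,0.348,0,0.9],
  [0,1.2,0,0,0.464,0,0.9],
  [0,1.5,0,0,0.58,0,0.9],
  [0,1.8,0,0,0.696,0,0.9],
  [0,2.1,0,0,0.812,0,0.9],
  [0,2.4,0,0,0.928,0,0.9],
  [0,2.7,0,0,1.044,0,0.9],
  [0,3.0,0,0,1.16,0,0.9],
])

```text
time_s: 16.42
eef_pos: [0.5924, -0.1165, 0.0925]
tcp_rot: [-1.474, -0.639, 0.64]
force: [-0.9, -0.9, -1.3]
width: 0.0236
```

```bash
python3 - <<'E'
from h import *
show()
E
```

```text
t 16.42 p [ 0.5924 -0.1165  0.0925] yaw 46.91 ydir [-0.001  0.    -1.   ] F [-0.9 -0.9 -1.3] M [-0.17 -0.11 -0.03] w 0.0236 q [ 0.56  0.71 -0.71  1.95  0.69  0.73  0.25]
```

Call:
step_arm([
  [0,0.3,0,0,0.116,0,0.9],
  [0,0.6,0,0,0.232,0,0.9],
  [0,0.9,0,0,0.348,0,0.9],
  [0,1.2,0,0,0.464,0,0.9],
  [0,1.5,0,0,0.58,0,0.9],
  [0,1.8,0,0,0.696,0,0.9],
  [0,2.1,0,0,0.812,0,0.9],
  [0,2.4,0,0,0.928,0,0.9],
  [0,2.7,0,0,1.044,0,0.9],
  [0,3.0,0,0,1.16,0,0.9],
  [0,3.3,0,0,1.276,0,0.9],
])

```text
time_s: 17.33
eef_pos: [0.5918, -0.1168, 0.0895]
tcp_rot: [-1.541, 0.364, -0.362]
force: [-2.7, -1.3, 3.8]
width: 0.0235
```

```bash
python3 - <<'E'
from h import *
show()
E
```

```text
t 17.33 p [ 0.5918 -0.1168  0.0895] yaw -26.53 ydir [-0.002 -0.001 -1.   ] F [-2.7 -1.3  3.8] M [-0.41  0.79  0.09] w 0.0235 q [ 0.34  0.64 -0.36  1.97  0.39  0.59 -0.74]
```

Call:
step_arm([
  [0,0.3,0,0,0.116,0,0.9],
  [0,0.6,0,0,0.232,0,0.9],
  [0,0.9,0,0,0.348,0,0.9],
  [0,1.1,0,0,0.44,0,0.9],
])

```text
time_s: 17.67
eef_pos: [0.591, -0.117, 0.0891]
tcp_rot: [-1.455, 0.711, -0.708]
force: [-4.8, 0.0, 9.5]
width: 0.0236
```

```bash
python3 - <<'E'
from h import *
show()
E
```

```text
t 17.67 p [ 0.591  -0.117   0.0891] yaw -52.07 ydir [-0.003 -0.001 -1.   ] F [-4.8  0.   9.5] M [-0.22  1.31  0.01] w 0.0236 q [ 0.26  0.63 -0.23  1.98  0.26  0.57 -1.06]
```

Call:
step_arm([
  [0.5,0.2,0.5,0,0.116,0,0.9],
  [0.5,0.4,0.5,0,0.232,0,0.9],
  [0.5,0.6,0.5,0,0.348,0,0.9],
  [0.5,0.6,0.5,0,0.464,0,0.9],
])

```text
time_s: 18.0
eef_pos: [0.5906, -0.1172, 0.0888]
tcp_rot: [-1.299, 1.069, -1.064]
force: [-3.2, -1.8, 1.6]
width: 0.0237
```

```bash
python3 - <<'E'
from h import *
show()
st,im,c=snap("scene","s8.png")
cv2.imwrite("pics/s8z.png",cv2.resize(im[200:320,190:330,::-1],None,fx=5,fy=5,interpolation=cv2.INTER_CUBIC))
E
```

```text
t 18.0 p [ 0.5906 -0.1172  0.0888] yaw -78.95 ydir [-0.005 -0.002 -1.   ] F [-3.2 -1.8  1.6] M [-0.31  1.02  0.16] w 0.0237 q [ 0.17  0.62 -0.1   1.98  0.12  0.55 -1.39]
```

View pics/s8z.png

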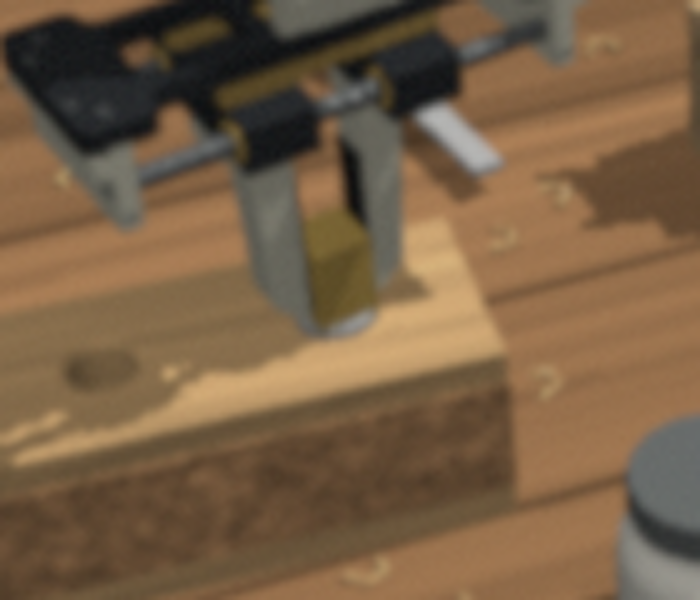

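Call:
step_arm([
  [-0.5,0.2,1.3,0,0.116,0,0.9],
  [-0.5,0.4,1.3,0,0.232,0,0.9],
  [-0.5,0.4,1.3,0,0.348,0,0.9],
  [-0.5,0.4,1.3,0,0.464,0,0.9],
])

```text
time_s: 18.38
eef_pos: [0.5913, -0.1158, 0.0882]
tcp_rot: [-1.069, 1.416, -1.411]
force: [-1.8, -0.9, 0.8]
width: 0.0238
```

```bash
python3 - <<'E'
from h import *
show()
E
```

```text
t 18.38 p [ 0.5913 -0.1158  0.0882] yaw -106.02 ydir [-0.006 -0.001 -1.   ] F [-1.8 -0.9  0.8] M [-0.11  0.55  0.8 ] w 0.0238 q [ 0.08  0.62  0.03  1.99 -0.03  0.54 -1.72]
```

Call:
step_arm([
  [0,0,0,0,0.05,0,0.9],
  [0,0,0,0,0,0,0.5],
  [0,0,0,0,0,0,0.5],
  [0,0,0,0,0,0,0.5],
  [0,0,0,0,0,0,0.5],
  [0,-20,0,0,0,0,0.5],
  [0,-60,0,0,0,0,0.5],
  [0,-100,0,0,0,0,0.5],
  [0,-140,0,0,0,0,0.5],
  [0,-170,0,0,0,0,0.5],
  [0,-170,0,0,0,0,0.5],
])

```text
time_s: 19.3
eef_pos: [0.5952, -0.1161, 0.2649]
tcp_rot: [-1.061, 1.408, -1.416]
force: [0.8, -0.1, 0.7]
width: 0.0466
```

```bash
python3 - <<'E'
from h import *
show()
st,im,c=snap("scene","s9.png")
cv2.imwrite("pics/s9z.png",cv2.resize(im[200:320,190:330,::-1],None,fx=5,fy=5,interpolation=cv2.INTER_CUBIC))
st,im,c=snap("wrist","w9.png")
# view pose of rack: tcp s.t. screw B visible, same rel as earlier, yaw 60
print(tgt([.50,.20,.25],down(np.radians(78.8))))
E
```

```text
t 19.3 p [ 0.5952 -0.1161  0.2649] yaw -106.04 ydir [ 0.004 -0.002 -1.   ] F [ 0.8 -0.1  0.7] M [ 0.01 -0.06  0.03] w 0.0466 q [ 0.06  0.41  0.05  1.84 -0.02  0.9  -1.73]
(array([-277.7,    9.4, -176.3]), array([-2.9000e-03,  3.0576e+00,  3.8000e-03]))
```

View pics/s9z.png

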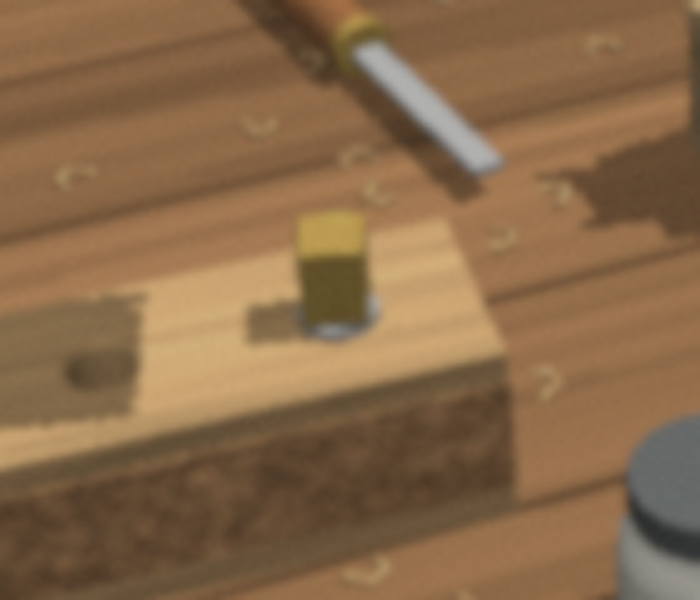

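View pics/w9.png

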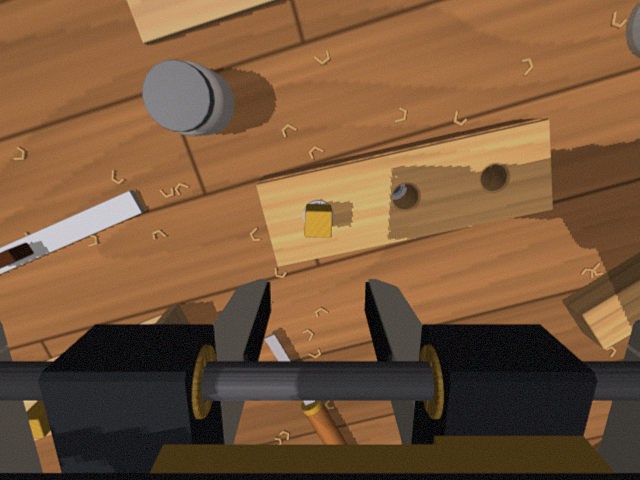

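```bash
python3 - <<'E'
from h import *
c=cam("wrist");im=cv2.imread("pics/w9.png")
hsv=cv2.cvtColor(im,cv2.COLOR_BGR2HSV)
m=((hsv[...,1]>170)&(hsv[...,2]>170)&(hsv[...,0]>15)).astype(np.uint8);m[:190]=0;m[250:]=0;m[:,:290]=0;m[:,345:]=0
v,u=np.nonzero(m);P=np.array([px2w(c,a,b,.116)[:2] for a,b in zip(u,v)])*1000
print(P.mean(0),cv2.minAreaRect(P.astype(np.float32)))
cv2.imwrite("pics/w9z.png",cv2.resize(im[160:230,370:440],None,fx=8,fy=8,interpolation=cv2.INTER_CUBIC))
for u,v in((404,195.5),(494.5,177.5)): print(px2w(c,u,v,.078))
print(tgt([.56,.06,.26],down(np.radians(-10))))
E
```

```text
[ 591.15284824 -116.00190998] ((591.1355590820312, -115.77709197998047), (21.91080665588379, 21.54958152770996), 73.91488647460938)
[ 0.58578022 -0.20010884  0.078     ]
[ 0.57894728 -0.2855043   0.078     ]
(array([-159.7,   -0.6,  -80. ]), array([ 3.5000e-03, -1.6758e+00, -5.0000e-04]))
```

View pics/w9z.png

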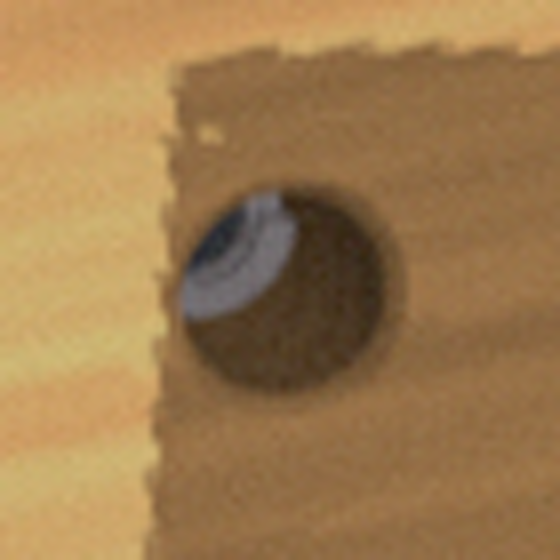

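Call:
step_arm([
  [-160,-1,-80,0,-1.676,0,0.5],
  [-160,-1,-80,0,-1.676,0,0.5],
  [-160,-1,-80,0,-1.676,0,0.5],
  [-160,-1,-80,0,-1.676,0,0.5],
  [-160,-1,-80,0,-1.676,0,0.5],
  [-160,-1,-80,0,-1.676,0,0.5],
  [-160,-1,-80,0,-1.676,0,0.5],
  [-160,-1,-80,0,-1.676,0,0.5],
  [-160,-1,-80,0,-1.676,0,0.5],
  [-160,-1,-80,0,-1.676,0,0.5],
  [-160,-1,-80,0,-1.676,0,0.5],
  [-160,-1,-80,0,-1.676,0,0.5],
  [-160,-1,-80,0,-1.676,0,0.5],
  [-160,-1,-80,0,-1.676,0,0.5],
  [-160,-1,-80,0,-1.676,0,0.5],
])

```text
time_s: 20.65
eef_pos: [0.5592, 0.0601, 0.2586]
tcp_rot: [-1.568, 0.14, -0.13]
force: [0.5, -0.7, -0.3]
width: 0.0464
```

```bash
python3 - <<'E'
from h import *
show()
print(tgt([.4623,.2377,.20],down(np.radians(78.8))))
E
```

```text
t 20.65 p [0.5592 0.0601 0.2586] yaw -9.85 ydir [-0.006 -0.001 -1.   ] F [ 0.5 -0.7 -0.3] M [-0.02 -0.08  0.  ] w 0.0464 q [ 0.09  0.39 -0.4   1.91  0.19  0.89 -0.58]
(array([-125.5,   59. ,  158.5]), array([-0.0029, -1.5472, -0.0061]))
```

Call:
step_arm([
  [-126,30,159,0,-1.547,-0.006,0.5],
  [-126,59,159,0,-1.547,-0.006,0.5],
  [-126,59,159,0,-1.547,-0.006,0.5],
  [-126,59,159,0,-1.547,-0.006,0.5],
  [-126,59,159,0,-1.547,-0.006,0.5],
  [-126,59,159,0,-1.547,-0.006,0.5],
  [-126,59,159,0,-1.547,-0.006,0.5],
  [-126,59,159,0,-1.547,-0.006,0.5],
  [-126,59,159,0,-1.547,-0.006,0.5],
  [-126,59,159,0,-1.547,-0.006,0.5],
  [-126,59,159,0,-1.547,-0.006,0.5],
  [-126,59,159,0,-1.547,-0.006,0.5],
  [-126,59,159,0,-1.547,-0.006,0.5],
  [-126,59,159,0,-1.547,-0.006,0.5],
  [-126,59,159,0,-1.547,-0.006,0.5],
])

```text
time_s: 21.9
eef_pos: [0.4615, 0.2379, 0.1992]
tcp_rot: [-1.293, -1.059, 1.062]
force: [-0.5, 0.0, -0.5]
width: 0.0469
```

```bash
python3 - <<'E'
from h import *
show()
print(tgt([.4623,.2377,.0845],down(np.radians(78.8))))
E
```

```text
t 21.9 p [0.4615 0.2379 0.1992] yaw 78.58 ydir [-0.003  0.002 -1.   ] F [-0.5  0.  -0.5] M [ 0.01 -0.08  0.05] w 0.0469 q [ 0.01  0.49 -0.82  2.05  0.5   0.81  0.26]
(array([ -0.2, 114.7,  -1.3]), array([-0.0037, -0.0038,  0.0014]))
```

Call:
step_arm([
  [0,40,-0.8,-0.003,-0.004,0,0.5],
  [0,80,-0.8,-0.003,-0.004,0,0.5],
  [0,105,-0.8,-0.003,-0.004,0,0.5],
  [0,115,-0.8,-0.003,-0.004,0,0.5],
  [0,115,-0.8,-0.003,-0.004,0,0.5],
  [0,115,-0.8,-0.003,-0.004,0,0.5],
  [0,115,-0.8,-0.003,-0.004,0,0.9],
  [0,115,-0.8,-0.003,-0.004,0,0.9],
  [0,115,-0.8,-0.003,-0.004,0,0.9],
  [0,115,-0.8,-0.003,-0.004,0,0.9],
  [0,115,-0.8,-0.003,-0.004,0,0.9],
  [0,115,-0.8,-0.003,-0.004,0,0.9],
  [0,115,-0.8,-0.003,-0.004,0,0.9],
])

```text
time_s: 22.98
eef_pos: [0.4624, 0.238, 0.0851]
tcp_rot: [-1.295, -1.065, 1.062]
force: [-0.5, -1.1, 8.0]
width: 0.0234
```

```bash
python3 - <<'E'
from h import *
show()
E
```

```text
t 22.98 p [0.4624 0.238  0.0851] yaw 78.78 ydir [ 0.001  0.002 -1.   ] F [-0.5 -1.1  8. ] M [-0.29 -0.03 -0.01] w 0.0234 q [-0.13  0.64 -0.65  2.15  0.72  0.58  0.06]
```

Call:
step_arm([
  [0,-20,0,0,0,0,0.9],
  [0,-50,0,0,0,0,0.9],
  [0,-90,0,0,0,0,0.9],
  [0,-130,0,0,0,0,0.9],
  [0,-165,0,0,0,0,0.9],
  [0,-165,0,0,0,0,0.9],
  [0,-165,0,0,0,0,0.9],
])

```text
time_s: 23.57
eef_pos: [0.4629, 0.2377, 0.2515]
tcp_rot: [-1.297, -1.067, 1.059]
force: [-0.2, 0.2, -3.3]
width: 0.0238
```

```bash
python3 - <<'E'
from h import *
show()
print(tgt([.6344,-.1881,.25],down(np.radians(105))))
E
```

```text
t 23.57 p [0.4629 0.2377 0.2515] yaw 78.71 ydir [ 0.005  0.002 -1.   ] F [-0.2  0.2 -3.3] M [-0.03 -0.09  0.  ] w 0.0238 q [ 0.06  0.43 -0.88  1.99  0.42  0.9   0.33]
(array([-384. ,    1.3, -251.5]), array([ 0.0047, -0.4588,  0.0022]))
```

Call:
step_arm([
  [-384,1,-251,0,-0.459,0,0.9],
  [-384,1,-251,0,-0.459,0,0.9],
  [-384,1,-251,0,-0.459,0,0.9],
  [-384,1,-251,0,-0.459,0,0.9],
  [-384,1,-251,0,-0.459,0,0.9],
  [-384,1,-251,0,-0.459,0,0.9],
  [-384,1,-251,0,-0.459,0,0.9],
  [-384,1,-251,0,-0.459,0,0.9],
  [-384,1,-251,0,-0.459,0,0.9],
  [-384,1,-251,0,-0.459,0,0.9],
  [-384,1,-251,0,-0.459,0,0.9],
  [-384,1,-251,0,-0.459,0,0.9],
  [-384,1,-251,0,-0.459,0,0.9],
  [-384,1,-251,0,-0.459,0,0.9],
  [-384,1,-251,0,-0.459,0,0.9],
])

```text
time_s: 24.82
eef_pos: [0.6331, -0.1862, 0.2493]
tcp_rot: [-1.073, -1.405, 1.397]
force: [-0.5, 0.2, -3.1]
width: 0.0234
```

```bash
python3 - <<'E'
from h import *
show()
st,im,c=snap("wrist","w10.png")
bg=im[:,:,::-1]
Rm=R.from_rotvec(st["tcp_rot"])
print(w2px(c,[.586,-.2011,.078]),w2px(c,st["eef_pos"]+Rm.apply([0,.0721,.0105])))
a=cv2.resize(bg[120:190,280:350],None,fx=5.5,fy=5.5,interpolation=cv2.INTER_CUBIC)
b=cv2.resize(bg[215:285,280:350],None,fx=5.5,fy=5.5,interpolation=cv2.INTER_CUBIC)
cv2.imwrite("pics/w10z.png",np.hstack([a,b]))
print(tgt([.5860,-.2009,.162],down(np.radians(150))))
E
```

```text
t 24.82 p [ 0.6331 -0.1862  0.2493] yaw 105.15 ydir [ 0.003  0.003 -1.   ] F [-0.5  0.2 -3.1] M [ 0.07 -0.15  0.  ] w 0.0234 q [ 0.78  0.65 -0.95  1.69  0.58  1.11  1.5 ]
[314.77216797 162.0369221 ] [317.83459144 234.96078729]
(array([-2. , 87.5, 49.9]), array([ 4.600e-03, -7.825e-01,  1.000e-04]))
```

View pics/w10z.png

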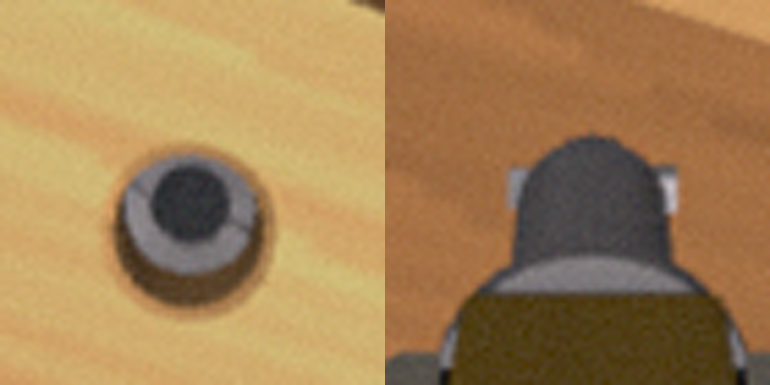

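Call:
step_arm([
  [-2,30,50,0.004,-0.783,0,0.9],
  [-2,60,50,0.004,-0.783,0,0.9],
  [-2,87.5,50,0.004,-0.783,0,0.9],
  [-2,87.5,50,0.004,-0.783,0,0.9],
  [-2,87.5,50,0.004,-0.783,0,0.9],
  [-2,87.5,50,0.004,-0.783,0,0.9],
  [-2,87.5,50,0.004,-0.783,0,0.9],
  [-2,87.5,50,0.004,-0.783,0,0.9],
  [-2,87.5,50,0.004,-0.783,0,0.9],
  [-2,87.5,50,0.004,-0.783,0,0.9],
  [-2,87.5,50,0.004,-0.783,0,0.9],
])

```text
time_s: 25.78
eef_pos: [0.5859, -0.2005, 0.1623]
tcp_rot: [-0.517, -1.927, 1.927]
force: [-0.9, -0.3, -2.3]
width: 0.0237
```

```bash
python3 - <<'E'
from h import *
show()
print(tgt([.5862,-.2011,.1425],down(np.radians(150))))
st,im,c=snap("wrist","w11.png")
cv2.imwrite("pics/w11z.png",cv2.resize(im[200:300,270:370,::-1],None,fx=5,fy=5,interpolation=cv2.INTER_CUBIC))
E
```

```text
t 25.78 p [ 0.5859 -0.2005  0.1623] yaw 150.0 ydir [ 0.001 -0.    -1.   ] F [-0.9 -0.3 -2.3] M [ 0.11 -0.14 -0.03] w 0.0237 q [ 0.9   0.77 -1.08  1.86  0.81  1.03  2.09]
(array([-0.5, 19.8,  0.4]), array([ 0.0002, -0.    , -0.0006]))
```

View pics/w11z.png

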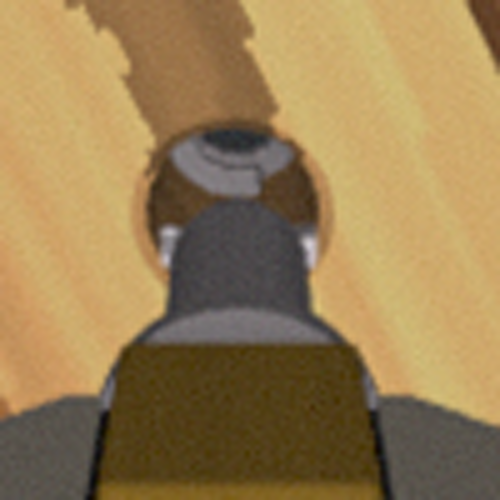

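Call:
step_arm([
  [-0.5,5,0.4,0,0,0,0.9],
  [-0.5,10,0.4,0,0,0,0.9],
  [-0.5,15,0.4,0,0,0,0.9],
  [-0.5,20,0.4,0,0,0,0.9],
  [-0.5,20,0.4,0,0,0,0.9],
])

```text
time_s: 26.25
eef_pos: [0.5855, -0.2013, 0.1408]
tcp_rot: [-0.515, -1.927, 1.926]
force: [-0.7, -0.3, -3.2]
width: 0.0234
```

```bash
python3 - <<'E'
from h import *
show()
print(tgt([.5862,-.2011,.104],down(np.radians(150))))
E
```

```text
t 26.25 p [ 0.5855 -0.2013  0.1408] yaw 150.0 ydir [-0.001  0.    -1.   ] F [-0.7 -0.3 -3.2] M [ 0.09 -0.05 -0.03] w 0.0234 q [ 0.88  0.8  -1.06  1.88  0.84  1.    2.06]
(array([-0.6, 36.8, -0.5]), array([-0.0002,  0.    ,  0.0011]))
```

Call:
step_arm([
  [-0.6,10,-0.5,0,0,0.001,0.9],
  [-0.8,20,-0.5,0,0,0.001,0.9],
  [-1,30,-0.5,0,0,0.001,0.9],
  [-1.2,37,-0.7,0,0,0.002,0.9],
  [-1.2,38,-0.7,0,0,0.002,0.9],
  [-1.2,39,-0.7,0,0,0.002,0.9],
  [-1.2,40,-0.7,0,0,0.002,0.9],
])

```text
time_s: 26.83
eef_pos: [0.5871, -0.2011, 0.1009]
tcp_rot: [-0.517, -1.927, 1.928]
force: [-0.3, -0.4, -3.0]
width: 0.0234
```

```bash
python3 - <<'E'
from h import *
show()
print(tgt([.5862,-.2011,.097],down(np.radians(150))))
E
```

```text
t 26.83 p [ 0.5871 -0.2011  0.1009] yaw 150.01 ydir [ 0.001 -0.    -1.   ] F [-0.3 -0.4 -3. ] M [ 0.06 -0.09  0.  ] w 0.0234 q [ 0.86  0.84 -1.02  1.9   0.9   0.94  2.01]
(array([0.8, 3.9, 0.5]), array([ 0.0001,  0.0001, -0.0011]))
```

Call:
step_arm([
  [0.4,1,0.2,0,0,0,0.9],
  [0.4,2,0.2,0,0,0,0.9],
  [0.4,3,0.2,0,0,0,0.9],
])

```text
time_s: 27.08
eef_pos: [0.5868, -0.2011, 0.0982]
tcp_rot: [-0.518, -1.927, 1.928]
force: [-0.2, -0.1, -3.0]
width: 0.0238
```

```bash
python3 - <<'E'
from h import *
show()
E
```

```text
t 27.08 p [ 0.5868 -0.2011  0.0982] yaw 150.0 ydir [ 0.001 -0.001 -1.   ] F [-0.2 -0.1 -3. ] M [ 0.11 -0.13  0.02] w 0.0238 q [ 0.86  0.84 -1.02  1.91  0.9   0.94  2.01]
```

Call:
step_arm([
  [0,1,0,0,0,0,0.9],
  [0,2,0,0,0,0,0.9],
  [0,3,0,0,0,0,0.9],
])

```text
time_s: 27.33
eef_pos: [0.5869, -0.2012, 0.0952]
tcp_rot: [-0.518, -1.927, 1.928]
force: [-0.3, 0.1, 4.6]
width: 0.0239
```

```bash
python3 - <<'E'
from h import *
show()
E
```

```text
t 27.33 p [ 0.5869 -0.2012  0.0952] yaw 150.0 ydir [ 0.002 -0.001 -1.   ] F [-0.3  0.1  4.6] M [ 0.1  -0.01 -0.02] w 0.0239 q [ 0.85  0.84 -1.01  1.91  0.91  0.94  2.01]
```

Call:
step_arm([
  [0,0.3,0,0,0.105,0,0.9],
  [0,0.5,0,0,0.21,0,0.9],
  [0,0.8,0,0,0.314,0,0.9],
  [0,1.1,0,0,0.419,0,0.9],
  [0,1.3,0,0,0.524,0,0.9],
  [0,1.6,0,0,0.628,0,0.9],
])

```text
time_s: 27.83
eef_pos: [0.587, -0.2012, 0.0937]
tcp_rot: [-0.986, -1.508, 1.507]
force: [-0.2, -0.9, -1.8]
width: 0.0239
```

```bash
python3 - <<'E'
from h import *
show()
E
```

```text
t 27.83 p [ 0.587  -0.2012  0.0937] yaw 113.72 ydir [ 0.002 -0.001 -1.   ] F [-0.2 -0.9 -1.8] M [ 0.04 -0.11 -0.03] w 0.0239 q [ 0.78  0.78 -0.87  1.91  0.81  0.84  1.46]
```

Call:
step_arm([
  [0,0.4,0,0,0.116,0,0.9],
  [0,0.7,0,0,0.232,0,0.9],
  [0,1.0,0,0,0.348,0,0.9],
  [0,1.3,0,0,0.464,0,0.9],
  [0,1.6,0,0,0.58,0,0.9],
  [0,1.9,0,0,0.696,0,0.9],
  [0,2.2,0,0,0.812,0,0.9],
  [0,2.5,0,0,0.928,0,0.9],
  [0,2.8,0,0,1.044,0,0.9],
  [0,3.1,0,0,1.16,0,0.9],
])

```text
time_s: 28.67
eef_pos: [0.5872, -0.201, 0.0909]
tcp_rot: [-1.476, -0.642, 0.639]
force: [-0.2, 0.3, -0.4]
width: 0.0237
```

```bash
python3 - <<'E'
from h import *
show()
E
```

```text
t 28.67 p [ 0.5872 -0.201   0.0909] yaw 46.95 ydir [ 0.002 -0.001 -1.   ] F [-0.2  0.3 -0.4] M [ 0.08 -0.05 -0.01] w 0.0237 q [ 0.61  0.7  -0.57  1.92  0.58  0.69  0.5 ]
```

Call:
step_arm([
  [0,0.4,0,0,0.116,0,0.9],
  [0,0.7,0,0,0.232,0,0.9],
  [0,1.0,0,0,0.348,0,0.9],
  [0,1.3,0,0,0.464,0,0.9],
  [0,1.6,0,0,0.58,0,0.9],
  [0,1.9,0,0,0.696,0,0.9],
  [0,2.2,0,0,0.812,0,0.9],
])

```text
time_s: 29.25
eef_pos: [0.5862, -0.2011, 0.0892]
tcp_rot: [-1.572, -0.002, 0.001]
force: [-4.0, -0.6, 7.5]
width: 0.0238
```

```bash
python3 - <<'E'
from h import *
show()
E
```

```text
t 29.25 p [ 0.5862 -0.2011  0.0892] yaw 0.1 ydir [ 0.001 -0.001 -1.   ] F [-4.  -0.6  7.5] M [-0.03  1.36  0.05] w 0.0238 q [ 0.47  0.66 -0.35  1.94  0.37  0.61 -0.12]
```

Call:
step_arm([
  [0.5,0.2,0,0,0.116,0,0.9],
  [0.5,0.4,0,0,0.232,0,0.9],
  [0.5,0.6,0,0,0.348,0,0.9],
  [0.5,0.8,0,0,0.464,0,0.9],
])

```text
time_s: 29.58
eef_pos: [0.5856, -0.2011, 0.089]
tcp_rot: [-1.541, 0.368, -0.366]
force: [-5.5, -0.6, 7.3]
width: 0.0238
```

```bash
python3 - <<'E'
from h import *
show()
E
```

```text
t 29.58 p [ 0.5856 -0.2011  0.089 ] yaw -26.8 ydir [-0.001 -0.002 -1.   ] F [-5.5 -0.6  7.3] M [-0.04  1.45  0.08] w 0.0238 q [ 0.38  0.64 -0.22  1.94  0.24  0.58 -0.46]
```

Call:
step_arm([
  [0.9,0.2,0.5,0,0.116,0,0.9],
  [0.9,0.4,0.5,0,0.232,0,0.9],
  [0.9,0.5,0.5,0,0.348,0,0.9],
  [0.9,0.6,0.5,0,0.464,0,0.9],
])

```text
time_s: 29.92
eef_pos: [0.5848, -0.2012, 0.0885]
tcp_rot: [-1.448, 0.734, -0.729]
force: [-4.6, -1.5, 1.6]
width: 0.0238
```

```bash
python3 - <<'E'
from h import *
show()
E
```

```text
t 29.92 p [ 0.5848 -0.2012  0.0885] yaw -53.69 ydir [-0.004 -0.002 -1.   ] F [-4.6 -1.5  1.6] M [-0.26  1.36  0.27] w 0.0238 q [ 0.3   0.64 -0.09  1.95  0.1   0.56 -0.8 ]
```

Call:
step_arm([
  [0.6,0.2,0.8,0,0.116,0,0.9],
  [0.6,0.3,0.8,0,0.232,0,0.9],
  [0.6,0.3,0.8,0,0.348,0,0.9],
])

```text
time_s: 30.17
eef_pos: [0.5848, -0.2014, 0.088]
tcp_rot: [-1.335, 1.003, -0.997]
force: [-2.7, -3.5, -3.7]
width: 0.0241
```

```bash
python3 - <<'E'
from h import *
show()
E
```

```text
t 30.17 p [ 0.5848 -0.2014  0.088 ] yaw -73.85 ydir [-0.006 -0.002 -1.   ] F [-2.7 -3.5 -3.7] M [-0.75  0.65  0.78] w 0.0241 q [ 0.23  0.64  0.01  1.95 -0.01  0.56 -1.04]
```

Call:
step_arm([
  [0,0,0,0,0.05,0,0.9],
  [0,0,0,0,0,0,0.5],
  [0,0,0,0,0,0,0.5],
  [0,0,0,0,0,0,0.5],
  [0,0,0,0,0,0,0.5],
  [0,-20,0,0,0,0,0.5],
  [0,-60,0,0,0,0,0.5],
  [0,-100,0,0,0,0,0.5],
  [0,-140,0,0,0,0,0.5],
  [0,-170,0,0,0,0,0.5],
  [0,-170,0,0,0,0,0.5],
])

```text
time_s: 31.08
eef_pos: [0.5887, -0.202, 0.2649]
tcp_rot: [-1.33, 0.995, -1.005]
force: [1.0, -0.4, 0.6]
width: 0.0463
```

```bash
python3 - <<'E'
from h import *
show()
st,im,c=snap("scene","s12.png")
cv2.imwrite("pics/s12z.png",cv2.resize(im[220:340,120:300,::-1],None,fx=4.4,fy=4.4,interpolation=cv2.INTER_CUBIC))
st,im,c=snap("top","top12.png")
for r in ctrl.regions_of("top","bar")[:2]:
    m=r["mask"];v,u=np.nonzero(m);print(r["score"],r["box"],cv2.minAreaRect(np.stack([u,v],1).astype(np.float32)))
print(tgt([.61,.0,.28],down(np.radians(-15))))
E
```

```text
t 31.08 p [ 0.5887 -0.202   0.2649] yaw -73.91 ydir [ 0.004 -0.004 -1.   ] F [ 1.  -0.4  0.6] M [ 0.03 -0.04  0.02] w 0.0463 q [ 0.22  0.42  0.03  1.8  -0.01  0.91 -1.04]
0.77 [165.2, 197.8, 300.4, 224.7] ((230.7371368408203, 211.5610809326172), (13.839456558227539, 137.05093383789062), 82.27816772460938)
(array([-186.2,  -22.7,   79.2]), array([ 0.0059, -1.0275, -0.003 ]))
```

View pics/s12z.png

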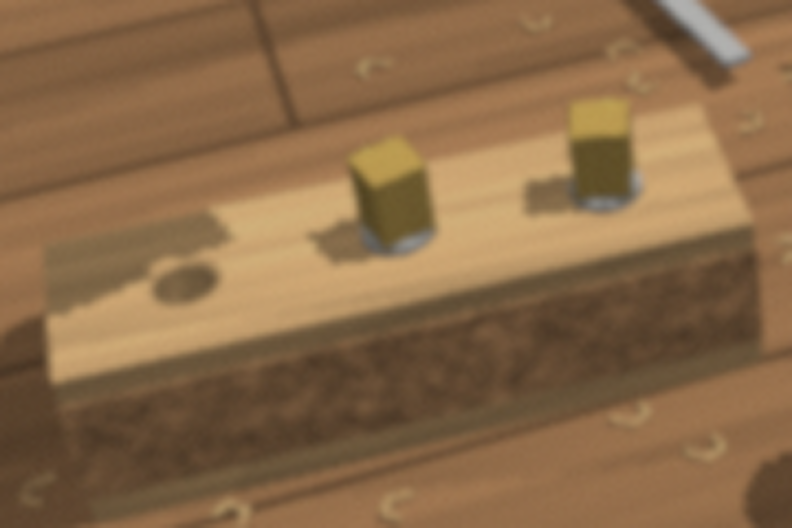

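View pics/top12.png

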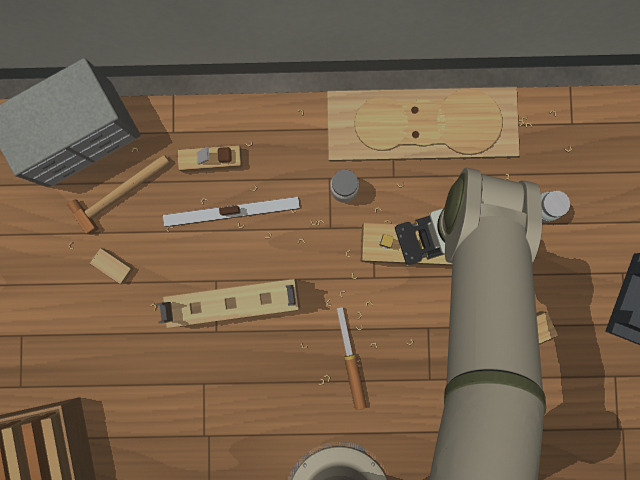

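```bash
python3 - <<'E'
from h import *
c=cam("top");im=cv2.imread("pics/top12.png")
cv2.imwrite("pics/t12z.png",cv2.resize(im[135:255,150:310],None,fx=5,fy=5,interpolation=cv2.INTER_CUBIC))
a=px2w(c,163.5,221.5,.01);b=px2w(c,299.5,203.5,.01);print(a,b,(a+b)/2,np.linalg.norm(a-b))
print("grip",px2w(c,229.5,210.5,.04)); print("plane", px2w(c,180,158,.05),px2w(c,240,168,.05),px2w(c,224,155,.07))
cs=cam("scene")
print("plane scene",px2w(cs,497,291,.07),px2w(cs,475,305,0),px2w(cs,482,323,0))
print("plane body height test", [np.round(px2w(cs,552,295,z),3) for z in (0,.03)])
E
```

```text
[0.6583131  0.41031802 0.01      ] [0.69507342 0.08182382 0.01      ] [0.67669326 0.24607092 0.01      ] 0.33054464210214746
grip [0.6772656  0.24497999 0.04      ]
plane [0.80257554 0.35863208 0.05      ] [0.77569191 0.21758574 0.05      ] [0.80238214 0.25085772 0.07      ]
plane scene [0.82016551 0.24235294 0.07      ] [0.77732825 0.24126544 0.        ] [0.8206443 0.2252366 0.       ]
plane body height test [array([0.812, 0.39 , 0.   ]), array([0.835, 0.36 , 0.03 ])]
```

View pics/t12z.png

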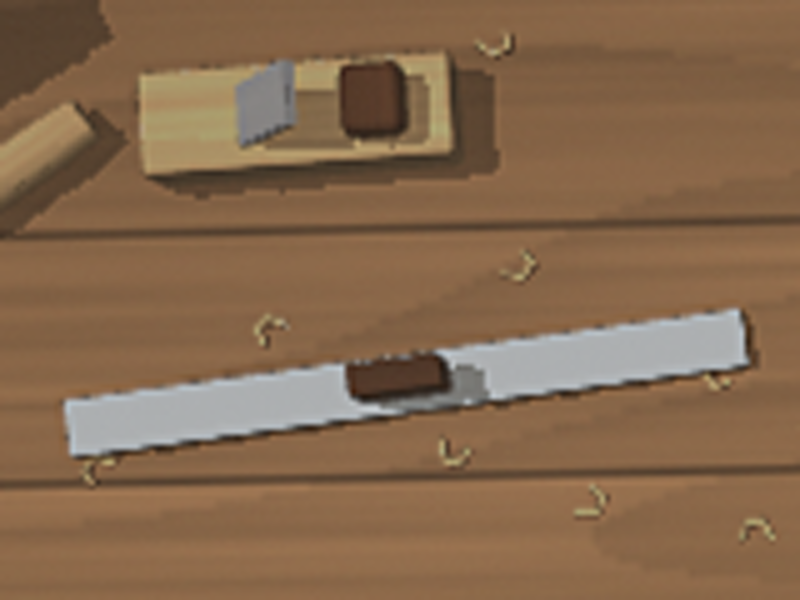

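View pics/s12.png

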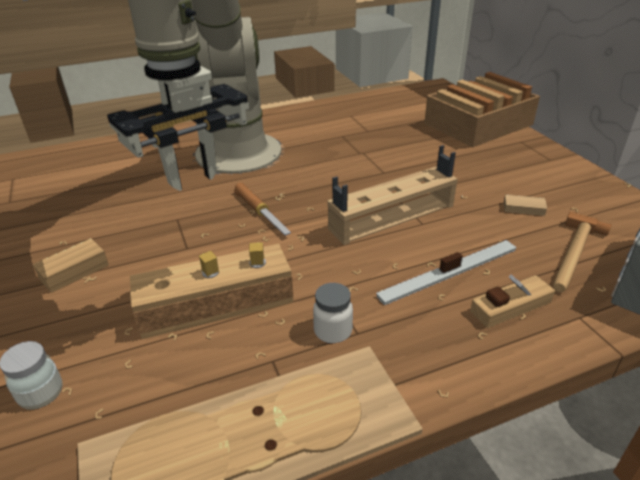

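```bash
python3 - <<'E'
from h import *
st,im,c=snap("wrist","w13.png")
cv2.imwrite("pics/w13z.png",cv2.resize(im[180:270,240:360,::-1],None,fx=6,fy=6,interpolation=cv2.INTER_CUBIC))
print(tgt([.63,.0,.27],down(np.radians(-15))))
E
```

```text
(array([-180.4,  -13.7,   98.8]), array([ 0.0068, -1.0273, -0.0046]))
```

View pics/w13z.png

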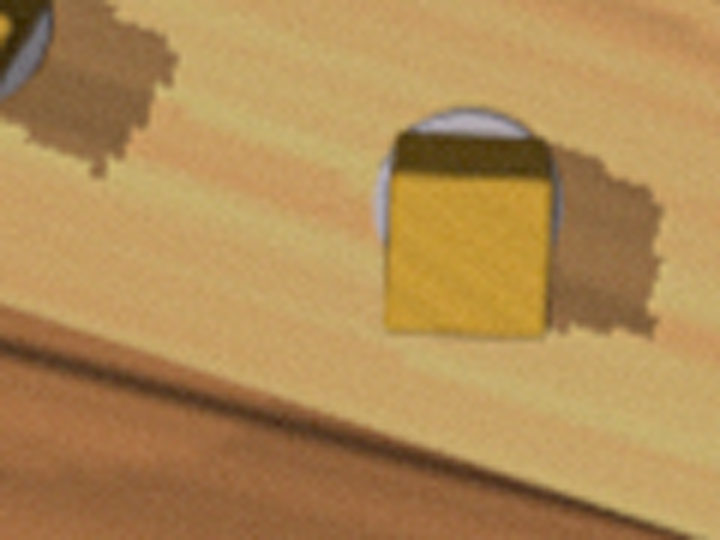

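Call:
step_arm([
  [-180,-14,99,0.006,-1.027,-0.004,0.5],
  [-180,-14,99,0.006,-1.027,-0.004,0.5],
  [-180,-14,99,0.006,-1.027,-0.004,0.5],
  [-180,-14,99,0.006,-1.027,-0.004,0.5],
  [-180,-14,99,0.006,-1.027,-0.004,0.5],
  [-180,-14,99,0.006,-1.027,-0.004,0.5],
  [-180,-14,99,0.006,-1.027,-0.004,0.5],
  [-180,-14,99,0.006,-1.027,-0.004,0.5],
  [-180,-14,99,0.006,-1.027,-0.004,0.5],
  [-180,-14,99,0.006,-1.027,-0.004,0.5],
])

```text
time_s: 32.12
eef_pos: [0.6297, -0.0006, 0.2687]
tcp_rot: [-1.561, 0.21, -0.204]
force: [-0.7, -0.1, 0.4]
width: 0.0465
```

```bash
python3 - <<'E'
from h import *
show()
print(tgt([.677,.246,.24],down(np.radians(6.4))))
E
```

```text
t 32.12 p [ 6.297e-01 -6.000e-04  2.687e-01] yaw -15.12 ydir [-0.004  0.    -1.   ] F [-0.7 -0.1  0.4] M [-0.03 -0.03  0.03] w 0.0465 q [ 0.09  0.45 -0.27  1.76  0.14  0.96 -0.49]
(array([-18.6,  28.6, 250.4]), array([ 1.000e-04, -3.756e-01, -3.700e-03]))
```

Call:
step_arm([
  [-18.6,28.6,250.4,0,-0.376,-0.004,0.5],
  [-18.6,28.6,250.4,0,-0.376,-0.004,0.5],
  [-18.6,28.6,250.4,0,-0.376,-0.004,0.5],
  [-18.6,28.6,250.4,0,-0.376,-0.004,0.5],
  [-18.6,28.6,250.4,0,-0.376,-0.004,0.5],
  [-18.6,28.6,250.4,0,-0.376,-0.004,0.5],
  [-18.6,28.6,250.4,0,-0.376,-0.004,0.5],
  [-18.6,28.6,250.4,0,-0.376,-0.004,0.5],
  [-18.6,28.6,250.4,0,-0.376,-0.004,0.5],
])

```text
time_s: 32.87
eef_pos: [0.6766, 0.2454, 0.2388]
tcp_rot: [-1.57, -0.085, 0.087]
force: [0.3, -0.4, 0.7]
width: 0.0467
```

```bash
python3 - <<'E'
from h import *
show()
st,im,c=snap("wrist","w14.png")
print(w2px(c,[.677,.246,.04]))
E
```

```text
t 32.87 p [0.6766 0.2454 0.2388] yaw 6.3 ydir [-0.001 -0.001 -1.   ] F [ 0.3 -0.4  0.7] M [-0.01 -0.12  0.02] w 0.0467 q [-0.21  0.6  -0.35  1.58  0.23  1.01 -0.52]
[318.42133675 208.46648214]
```

View pics/w14.png

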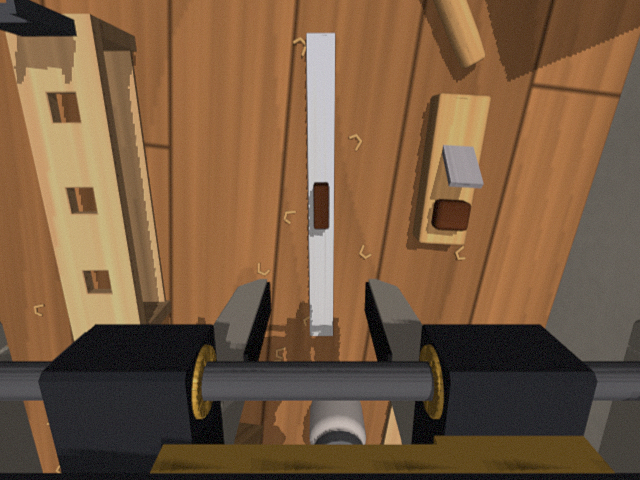

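Call:
step_arm([
  [2,40,2,0,0,0,0.5],
  [2,80,2,0,0,0,0.5],
  [2,120,2,0,0,0,0.5],
  [2,160,2,0,0,0,0.5],
  [2,190,2,0,0,0,0.5],
  [2,210,2,0,0,0,0.5],
  [2,210,2,0,0,0,0.5],
  [2,210,2,0,0,0,0.5],
])

```text
time_s: 33.58
eef_pos: [0.6787, 0.2439, 0.029]
tcp_rot: [-1.572, -0.082, 0.085]
force: [0.2, 0.0, 0.8]
width: 0.0463
```

```bash
python3 - <<'E'
from h import *
show()
st,im,c=snap("wrist","w15.png")
E
```

```text
t 33.58 p [0.6787 0.2439 0.029 ] yaw 6.07 ydir [-0.002 -0.003 -1.   ] F [0.2 0.  0.8] M [ 0.01 -0.04 -0.02] w 0.0463 q [-0.26  0.82 -0.28  1.71  0.34  0.66 -0.61]
```

View pics/w15.png

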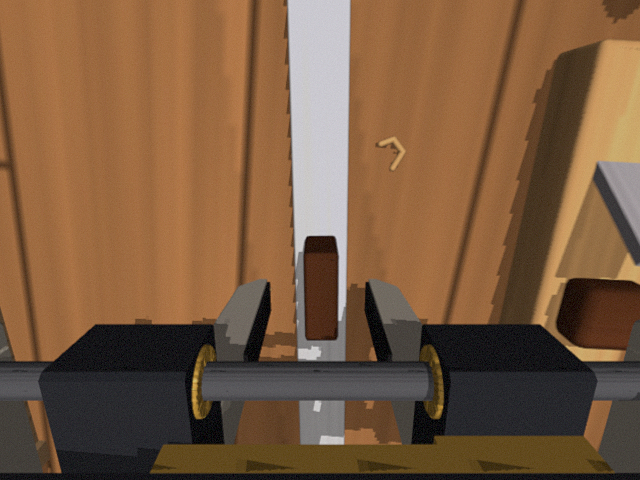

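Call:
step_arm([
  [0.5,6,2,0,0,0,0.5],
  [0.5,11,2,0,0,0,0.5],
  [0.5,11,2,0,0,0,0.5],
  [0.5,11,2,0,0,0,0.95],
  [0.5,11,2,0,0,0,0.95],
  [0.5,11,2,0,0,0,0.95],
  [0.5,11,2,0,0,0,0.95],
  [0.5,11,2,0,0,0,0.95],
  [0.5,11,2,0,0,0,0.95],
  [0.5,11,2,0,0,0,0.95],
  [0.5,11,2,0,0,0,0.95],
], force=40)

```text
time_s: 34.55
eef_pos: [0.6799, 0.2469, 0.0195]
tcp_rot: [-1.571, -0.084, 0.083]
force: [-1.0, 0.0, 2.1]
width: 0.0154
```

```bash
python3 - <<'E'
from h import *
show()
st,im,c=snap("wrist","w16.png")
E
```

```text
t 34.55 p [0.6799 0.2469 0.0195] yaw 6.1 ydir [ 0.001 -0.002 -1.   ] F [-1.   0.   2.1] M [-0.05 -0.04  0.04] w 0.0154 q [-0.26  0.83 -0.27  1.71  0.34  0.64 -0.62]
```

View pics/w16.png

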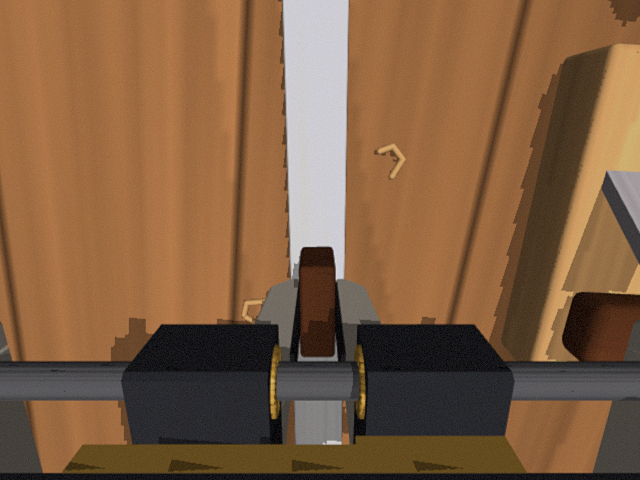

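Call:
step_arm([
  [0,-30,0,0,0,0,0.95],
  [0,-70,0,0,0,0,0.95],
  [0,-110,0,0,0,0,0.95],
  [0,-150,0,0,0,0,0.95],
  [0,-185,0,0,0,0,0.95],
  [0,-200,0,0,0,0,0.95],
  [0,-200,0,0,0,0,0.95],
  [0,-200,0,0,0,0,0.95],
])

```text
time_s: 35.27
eef_pos: [0.6796, 0.247, 0.2195]
tcp_rot: [-1.571, -0.084, 0.083]
force: [0.1, 0.5, -4.0]
width: 0.0155
```

```bash
python3 - <<'E'
from h import *
show()
print(tgt([.4618,.2375,.21],down(np.radians(6.45))))
E
```

```text
t 35.27 p [0.6796 0.247  0.2195] yaw 6.09 ydir [ 0.001 -0.002 -1.   ] F [ 0.1  0.5 -4. ] M [-0.1  -0.07 -0.01] w 0.0155 q [-0.22  0.62 -0.35  1.59  0.24  0.98 -0.54]
(array([-217.6,    9.3,   13.7]), array([ 0.0019, -0.0063,  0.001 ]))
```

Call:
step_arm([
  [-20,9,14,0.002,-0.006,0.001,0.95],
  [-55,9,14,0.002,-0.006,0.001,0.95],
  [-90,9,14,0.002,-0.006,0.001,0.95],
  [-125,9,14,0.002,-0.006,0.001,0.95],
  [-160,9,14,0.002,-0.006,0.001,0.95],
  [-195,9,14,0.002,-0.006,0.001,0.95],
  [-217.6,9,14,0.002,-0.006,0.001,0.95],
  [-217.6,9,14,0.002,-0.006,0.001,0.95],
  [-217.6,9,14,0.002,-0.006,0.001,0.95],
  [-217.6,9,14,0.002,-0.006,0.001,0.95],
])

```text
time_s: 36.1
eef_pos: [0.4621, 0.2375, 0.2092]
tcp_rot: [-1.569, -0.087, 0.089]
force: [0.4, -0.2, -2.5]
width: 0.0158
```

```bash
python3 - <<'E'
from h import *
show()
print(tgt([.4618,.2375,.155],down(np.radians(6.45))))
st,im,c=snap("wrist","w17.png")
st,im,c=snap("scene","s17.png")
cv2.imwrite("pics/s17z.png",cv2.resize(im[100:250,300:480,::-1],None,fx=4,fy=4,interpolation=cv2.INTER_CUBIC))
E
```

```text
t 36.1 p [0.4621 0.2375 0.2092] yaw 6.42 ydir [-0.001 -0.001 -1.   ] F [ 0.4 -0.2 -2.5] M [-0.1  -0.07 -0.01] w 0.0158 q [-0.29  0.39 -0.39  2.06  0.22  0.73 -0.71]
(array([-0.3, 54.2,  0. ]), array([ 0.0004, -0.0005, -0.0013]))
```

View pics/w17.png

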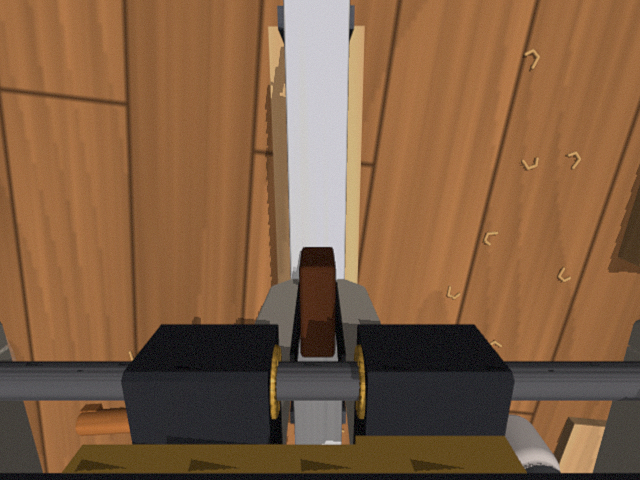

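View pics/s17z.png

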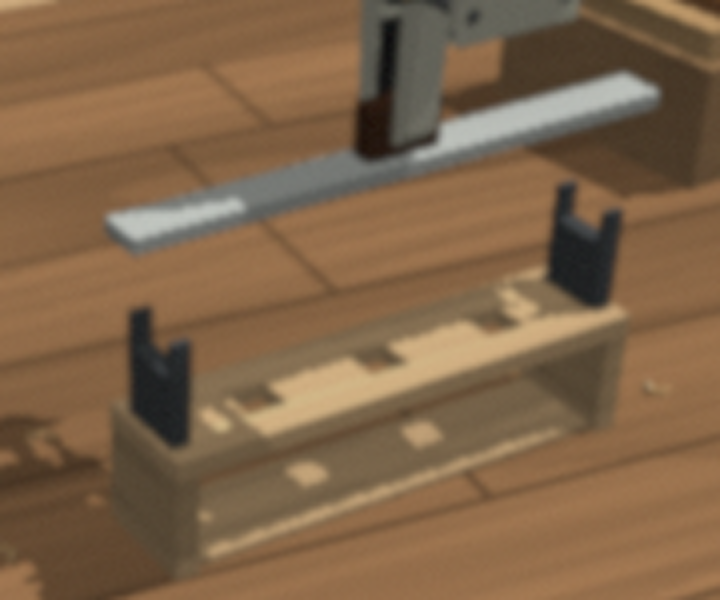

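Call:
step_arm([
  [-0.2,20,0,0,0,0,0.95],
  [-0.2,40,0,0,0,0,0.95],
  [-0.2,48,0,0,0,0,0.95],
  [-0.2,56,0,0,0,0,0.95],
  [-0.2,64,0,0,0,0,0.95],
  [-0.2,69,0,0,0,0,0.95],
  [-0.2,69,0,0,0,0,0.95],
])

```text
time_s: 36.78
eef_pos: [0.4623, 0.2376, 0.1397]
tcp_rot: [-1.569, -0.086, 0.089]
force: [-0.2, -0.9, -2.9]
width: 0.0158
```

```bash
python3 - <<'E'
from h import *
show()
E
```

```text
t 36.78 p [0.4623 0.2376 0.1397] yaw 6.39 ydir [-0.002 -0.001 -1.   ] F [-0.2 -0.9 -2.9] M [-0.   -0.12 -0.04] w 0.0158 q [-0.34  0.49 -0.34  2.12  0.29  0.57 -0.78]
```

Inside the notches with no lateral contact. Lower onto the floor.

Call:
step_arm([
  [0,1,0,0,0,0,0.95],
  [0,2,0,0,0,0,0.95],
  [0,3,0,0,0,0,0.95],
  [0,3,0,0,0,0,0.95],
])

```text
time_s: 37.12
eef_pos: [0.4624, 0.2377, 0.1369]
tcp_rot: [-1.569, -0.086, 0.088]
force: [-0.4, 0.6, -3.3]
width: 0.0157
```

```bash
python3 - <<'E'
from h import *
show()
E
```

```text
t 37.12 p [0.4624 0.2377 0.1369] yaw 6.38 ydir [-0.001 -0.    -1.   ] F [-0.4  0.6 -3.3] M [-0.03 -0.09  0.01] w 0.0157 q [-0.34  0.49 -0.34  2.13  0.3   0.57 -0.78]
```

Call:
step_arm([
  [0,0.5,0,0,0,0,0.95],
  [0,1,0,0,0,0,0.95],
  [0,1.3,0,0,0,0,0.95],
])

```text
time_s: 37.37
eef_pos: [0.4626, 0.2377, 0.1364]
tcp_rot: [-1.569, -0.087, 0.088]
force: [-2.8, -2.0, 12.5]
width: 0.0161
```

```bash
python3 - <<'E'
from h import *
show()
E
```

```text
t 37.37 p [0.4626 0.2377 0.1364] yaw 6.38 ydir [-0. -0. -1.] F [-2.8 -2.  12.5] M [-0.49  0.52  0.03] w 0.0161 q [-0.34  0.49 -0.34  2.13  0.3   0.57 -0.78]
```

Contact on the floor at the expected height. Release and back off.

Call:
step_arm([
  [0,0,0,0,0,0,0.95],
  [0,0,0,0,0,0,0.5],
  [0,0,0,0,0,0,0.5],
  [0,0,0,0,0,0,0.5],
  [0,0,0,0,0,0,0.5],
  [0,0,0,0,0,0,0.5],
  [0,-15,0,0,0,0,0.5],
  [0,-40,0,0,0,0,0.5],
  [0,-80,0,0,0,0,0.5],
  [0,-120,0,0,0,0,0.5],
  [0,-150,0,0,0,0,0.5],
  [0,-150,0,0,0,0,0.5],
])

```text
time_s: 38.37
eef_pos: [0.4647, 0.2395, 0.2922]
tcp_rot: [-1.565, -0.093, 0.081]
force: [1.3, 1.1, -0.9]
width: 0.0465
```

```bash
python3 - <<'E'
from h import *
show()
st,im,c=snap("wrist","w18.png")
st,im,c=snap("scene","s18.png")
cv2.imwrite("pics/s18z.png",cv2.resize(im[130:330,120:470,::-1],None,fx=2.28,fy=2.28,interpolation=cv2.INTER_CUBIC))
print(tgt([.58,.45,.32],down(np.radians(6.45))))
E
```

```text
t 38.37 p [0.4647 0.2395 0.2922] yaw 6.37 ydir [ 0.008  0.004 -1.   ] F [ 1.3  1.1 -0.9] M [-0.03 -0.19 -0.04] w 0.0465 q [-0.25  0.3  -0.43  1.96  0.16  0.91 -0.65]
(array([139.8, -32.2, 197.9]), array([-0.0004, -0.0017,  0.0021]))
```

View pics/w18.png

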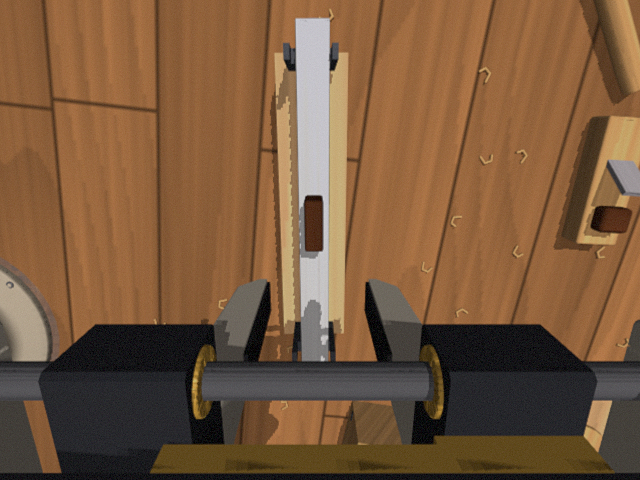

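View pics/s18z.png

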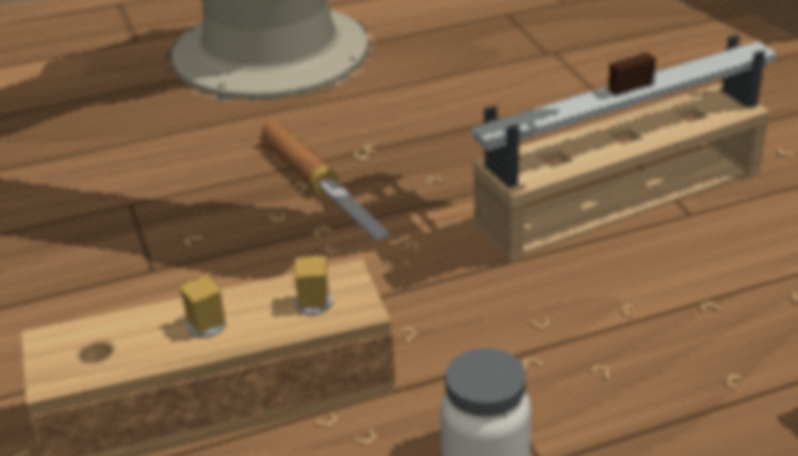

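```bash
python3 - <<'E'
from h import *
print(tgt([.50,-.40,.32],down(np.radians(-30))))
E
```

```text
(array([ -33.8,  -33. , -638. ]), array([-0.0011,  0.6345,  0.0019]))
```

Call:
step_arm([
  [30,-33,-200,0,0.1,0,0.5],
  [30,-33,-200,0,0.2,0,0.5],
  [30,-33,-200,0,0.3,0,0.5],
  [30,-33,-200,0,0.3,0,0.5],
  [10,-33,-400,0,0.6,0,0.5],
  [0,-33,-400,0,0.63,0,0.5],
  [0,-33,-400,0,0.63,0,0.5],
  [0,-33,-400,0,0.63,0,0.5],
  [0,-33,-400,0,0.63,0,0.5],
  [-34,-33,-638,0,0.63,0,0.5],
  [-34,-33,-638,0,0.63,0,0.5],
  [-34,-33,-638,0,0.63,0,0.5],
  [-34,-33,-638,0,0.63,0,0.5],
  [-34,-33,-638,0,0.63,0,0.5],
  [-34,-33,-638,0,0.63,0,0.5],
  [-34,-33,-638,0,0.63,0,0.5],
  [-34,-33,-638,0,0.63,0,0.5],
  [-34,-33,-638,0,0.63,0,0.5],
])

```text
time_s: 39.97
eef_pos: [0.4987, -0.4007, 0.3175]
tcp_rot: [-1.53, 0.41, -0.407]
force: [0.1, 0.3, -0.3]
width: 0.0465
```

```bash
python3 - <<'E'
from h import *
show()
st,im,c=snap("top","top19.png")
a=cv2.resize(im[260:340,140:320,::-1],None,fx=4,fy=4,interpolation=cv2.INTER_CUBIC)
b=cv2.resize(im[220:275,350:530,::-1],None,fx=4,fy=4,interpolation=cv2.INTER_CUBIC)
cv2.imwrite("pics/t19z.png",np.vstack([a,b]))
for r in ctrl.regions_of("top","bar")[:1]:
    m=r["mask"];v,u=np.nonzero(m);print(r["score"],r["box"],cv2.minAreaRect(np.stack([u,v],1).astype(np.float32)))
E
```

```text
t 39.97 p [ 0.4987 -0.4007  0.3175] yaw -29.88 ydir [-0.001  0.002 -1.   ] F [ 0.1  0.3 -0.3] M [ 0.   -0.07 -0.04] w 0.0465 q [ 0.62  0.41 -0.04  1.69  0.02  1.05  0.05]
0.79 [149.7, 287.7, 304.0, 320.1] ((225.60595703125, 303.312255859375), (14.14108657836914, 152.44781494140625), 82.56858825683594)
```

View pics/t19z.png

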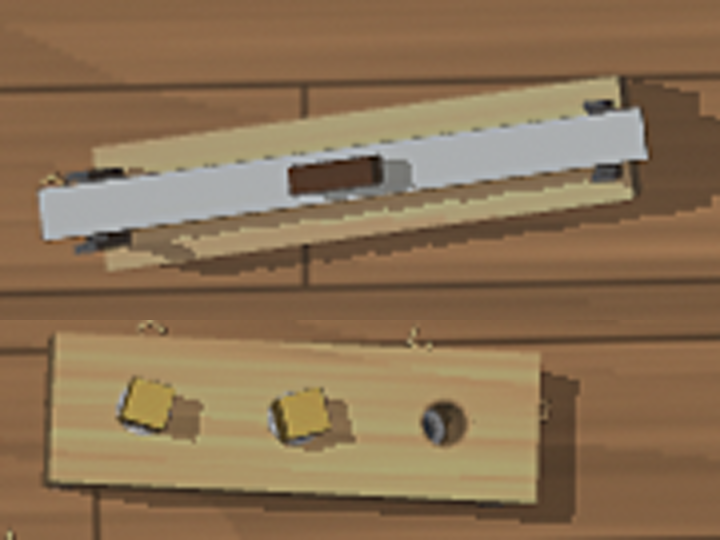

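```bash
python3 - <<'E'
from h import *
c=cam("top")
a=px2w(c,150.1,312.9,.127);b=px2w(c,300.4,293.4,.127);print((a+b)/2,np.degrees(np.arctan2(*(a-b)[1::-1])))
print(ctrl.hand_in())
E
```

```text
[0.46285201 0.23873824 0.127     ] 96.24384692682729
the job is handed in; nothing more can be done
None
```

The job is handed in: both hand screws are screwed home in the jaw block and the retaining bar is back in its brackets. The rack held only two screws; the hole at the -y end was empty. It took about 40 s of the 210 s, and `hand_in()` reports no verdict.

- **Bar out:** I lifted the bar and laid it on the bench about 170 mm to +x of the rack. It was later knocked about 4 cm further out, so I found it again in the images before gripping it.
- **Screws:** I let each one down until its lugs touched the thread, then turned it clockwise with a 16 mm/turn lead. They went into wells 1 and 2.

**Last checks:**
- **Screw seating:** The reaction torque rose to about 0.8 N m at the end of each turn. The gripper height then put both flanges at about 0 mm above the block. The pictures after release show both screws upright, with their flanges on the block.
- **Bar in brackets:** It met the notch floors at the expected height. The top camera puts it about 1 mm from the estimated seat across and lengthwise, at 96.2° against roughly 96.5° for the rack.
- **Surroundings:** The glue jar is upright and untouched, and the gripper is well clear of everything.

No check failed. The cameras disagreed by 1 to 3 mm on the well positions, within reach of the stated 2 mm calibration error.

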